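# Weigh a batch of resin pucks, tip it into the shaker tub and arm the guarded switch

### The job

Put all the hexagonal resin pucks on the bench onto the tray where it sits on the scale and let go, then carry the tray by its handle to the shaker, tip them off its open edge into the tub, and put the empty tray back level and centred on the scale. With every puck down in the tub and the tray back, lift the red safety cover fully up, flip the toggle beneath it all the way to the rear while the cover is up, and shut the cover completely. Leave the other things on the bench where they are.

Things in the scene. Friction and masses are not known exactly. Their poses are not given: they have to be found in the camera images.
- scale_top (a point): centre of the top of the square steel platform (150 x 150 mm, top 50 mm above the bench) of a blue bench scale, which is fixed. The blue housing reaches 85 mm from this point to the scale's +x side, 130 mm to its -x side (display there) and 90 mm to each y side. It may stand left or right of the control box. z up
- tray_pan (a point): centre of the floor (upper face) of the aluminium batch tray, a loose scoop-like pan 130 x 130 mm with a 3 mm floor and 3 mm walls 22 mm tall overall on the +x and both y sides; its -x side is open, with no wall. Axes: +x to the handle, -x to the open lip, z up out of the floor. Weighs 0.3 kg; starts on the scale. The resin pucks slide on its floor once it is tipped 20 to 30 degrees
- tray_lip (a point): middle of the open edge of the tray's floor, 65 mm to -x of tray_pan; axes as tray_pan
- tray_grip (a point): middle of the tray's black straight handle, a bar 110 mm long (along tray x), 16 mm wide (tray y), 14 mm high; 118 mm to +x of the pan centre and 17 mm above tray_pan. It sticks out beyond the scale, with free space below; axes as tray_pan
- tub_floor (a point): centre of the inner floor of the white open tub on the grey orbital shaker (fixed): inside 190 mm (x) x 170 mm (y), walls 5 mm, rim 75 mm above this point; floor 47 mm above the bench. The grey base is 230 x 210 mm. It may stand left or right of the control box. z up
- cover_hinge (a point): hinge line of the safety cover, on the top of the grey control box (fixed, 130 x 120 mm, 60 mm tall; 40 mm to +x of the box centre, 62 mm above the bench). This frame is fixed to the box: y is the hinge axis, x points from the front of the box to its rear, away from the robot, z up
- cover_bar (a point): centre of the black cross-bar handle on the see-through red safety cover: a cylinder of 14 mm diameter, 26 mm long along the hinge axis (y), on a thin stalk with its centre 28 mm above the cover's top face. With the cover shut it is at x = -62 mm, z = +76 mm from cover_hinge; moves with the cover. The cover is a hollow hood 80 (x) x 62 (y) x 48 mm tall, hinged at its rear lower edge
- cover (a joint): angle of the safety cover, 0 shut, up to 1.75 rad open (it swings up and to the rear, +x of cover_hinge); a stiff friction hinge (0.09 N m), it stays where it is left
- toggle_tip (a point): centre of the ball end (14 mm diameter) of the steel toggle beneath the cover; 32 mm from the pivot, which is 42 mm to the front (-x) of cover_hinge and 2 mm lower
- toggle (a joint): toggle angle: 0 off (leans 0.4 rad to the front, towards the robot side of the box) to 0.8 rad on (leans 0.4 rad to the rear, +x of cover_hinge); friction holds it where it is left (0.04 N m)
- puck1_center (a point): centre of the amber cast resin puck, a hexagonal prism 30 mm across flats, 26 mm tall along its z (13 mm above its underside); flats face its x axis and every 60 degrees from it; 20 to 45 g; loose on the bench in front of the control box, or absent
- puck2_center (a point): centre of the dark green cast resin puck, a hexagonal prism 30 mm across flats, 26 mm tall along its z (13 mm above its underside); flats face its x axis and every 60 degrees from it; 20 to 45 g; loose on the bench in front of the control box, or absent
- puck3_center (a point): centre of the blue cast resin puck, a hexagonal prism 30 mm across flats, 26 mm tall along its z (13 mm above its underside); flats face its x axis and every 60 degrees from it; 20 to 45 g; loose on the bench in front of the control box, or absent
- puck4_center (a point): centre of the crimson cast resin puck, a hexagonal prism 30 mm across flats, 26 mm tall along its z (13 mm above its underside); flats face its x axis and every 60 degrees from it; 20 to 45 g; loose on the bench in front of the control box, or absent
- jar: bystander: white jar with red cap, 68 mm diameter, 100 mm tall; origin at its underside. Leave it alone
- tin: bystander: big yellow-labelled tin, 104 mm diameter, 120 mm tall; origin at its underside. Leave it alone
- hardener: bystander: green bottle, 52 mm diameter, 110 mm tall; origin at its underside. Leave it alone
- cup: bystander: clear cup, 72 mm diameter, 90 mm tall; origin at its underside. Leave it alone
- driver: bystander: blue screwdriver lying on the bench, along its x; origin at its underside. Leave it alone
- cap: bystander: yellow round cap, 70 mm diameter, 12 mm tall; origin at its underside. Leave it alone
- brush: bystander: brush lying on the bench, along its x; origin at its underside. Leave it alone
Not all that is in view belongs to the job. Of the things that look like the part that bears puck4_center, take the one that is farthest from the robot's base at the start.

How it is judged (in metres and radians):
On the way, in this order (a step that is already met when the one before it is completed fails the run):
1. all pucks lie on the tray, let go and at rest, with the tray level on the scale (x of puck1_center in the frame of tray_pan between -0.068 and 0.068 m and y of puck1_center in the frame of tray_pan between -0.066 and 0.066 m and z of puck1_center in the frame of tray_pan between 0 and 0.035 m and contact force between the fingers and puck1 below 0.2 N and linear speed of each of puck1, puck2, puck3, puck4 below 0.03 m/s and x of puck2_center in the frame of tray_pan between -0.068 and 0.068 m and y of puck2_center in the frame of tray_pan between -0.066 and 0.066 m and z of puck2_center in the frame of tray_pan between 0 and 0.035 m and contact force between the fingers and puck2 below 0.2 N and x of puck3_center in the frame of tray_pan between -0.068 and 0.068 m and y of puck3_center in the frame of tray_pan between -0.066 and 0.066 m and z of puck3_center in the frame of tray_pan between 0 and 0.035 m and contact force between the fingers and puck3 below 0.2 N and x of puck4_center in the frame of tray_pan between -0.068 and 0.068 m and y of puck4_center in the frame of tray_pan between -0.066 and 0.066 m and z of puck4_center in the frame of tray_pan between 0 and 0.035 m and contact force between the fingers and puck4 below 0.2 N and horizontal distance between tray_pan and scale_top below 0.03 m and angle between tray_pan's own z axis and vertical below 0.06 rad and z of tray_pan in the frame of scale_top below 0.008 m), for 0.2 s.
2. the tray is tipped more than 14 degrees towards its open lip, with the lip over the tub (angle between tray_pan's own z axis and vertical above 0.25 rad and x of tray_lip in the frame of tub_floor between -0.1 and 0.1 m and y of tray_lip in the frame of tub_floor between -0.09 and 0.09 m).
3. all pucks are down in the tub (x of puck1_center in the frame of tub_floor between -0.097 and 0.097 m and y of puck1_center in the frame of tub_floor between -0.087 and 0.087 m and z of puck1_center in the frame of tub_floor between 0 and 0.068 m and contact force between the fingers and puck1 below 0.2 N and x of puck2_center in the frame of tub_floor between -0.097 and 0.097 m and y of puck2_center in the frame of tub_floor between -0.087 and 0.087 m and z of puck2_center in the frame of tub_floor between 0 and 0.068 m and contact force between the fingers and puck2 below 0.2 N and x of puck3_center in the frame of tub_floor between -0.097 and 0.097 m and y of puck3_center in the frame of tub_floor between -0.087 and 0.087 m and z of puck3_center in the frame of tub_floor between 0 and 0.068 m and contact force between the fingers and puck3 below 0.2 N and x of puck4_center in the frame of tub_floor between -0.097 and 0.097 m and y of puck4_center in the frame of tub_floor between -0.087 and 0.087 m and z of puck4_center in the frame of tub_floor between 0 and 0.068 m and contact force between the fingers and puck4 below 0.2 N), for 0.2 s.
4. the tray is back on the scale, level, within 30 mm of centre and let go (horizontal distance between tray_pan and scale_top below 0.03 m and angle between tray_pan's own z axis and vertical below 0.06 rad and z of tray_pan in the frame of scale_top below 0.008 m and contact force between the fingers and tray below 0.2 N), for 0.2 s.
5. the cover is lifted beyond 1.2 rad (value of joint cover above 1.2 rad), for 0.1 s.
6. the toggle is flipped to the rear with the cover up (value of joint toggle above 0.66 rad and value of joint cover above 1 rad), for 0.1 s.
7. the cover is shut (value of joint cover below 0.08 rad), for 0.2 s.
At the end, for the whole second after the job is handed in: every present puck is in the tub below its rim, the tray lies level on the scale within 30 mm of its centre and let go, the toggle is beyond 0.66 rad (on) and the cover below 0.08 rad (shut) (all of step 3 and all of step 4 and value of joint cover below 0.08 rad and value of joint toggle above 0.66 rad and linear speed of tray below 0.02 m/s); the robot touches nothing.
It fails at once if a bystander is shoved more than 40 mm (distance of any of jar, tin, hardener, cup, driver, cap, brush from where it was at the start of the episode above 0.04 m).
It fails at once if a puck falls off the bench (height (world z) of any of puck1_center, puck2_center, puck3_center, puck4_center below -0.05 m).
Of puck1, puck2, puck3, puck4 only 2 to 4 are there at a start; the rules pass over those that are not, and their reading is None.
At some moment in a run one of puck1, puck2, puck3, puck4 may be knocked a few centimetres aside while the robot is not near it.
It also fails if it takes over 208 s, if anything falls off the work surface, if the arm or the gripper's body presses on something with over 40 N, if the wrist force passes 120 N, or if a joint passes its speed limit or range.

### The arm

A 6-joint arm with a two-finger parallel gripper is mounted at the origin on the work surface. World frame = base frame: x ahead of the robot, y to its left, z up, the work surface at z = 0. Lengths are in mm, angles in degrees, forces in N, time in s.
With the tool pointing down it reaches from about 350 to 850 mm from the base axis. Payload 8.1 kg.
Tool frame: the origin (TCP) lies on the front face of the gripper's body, between the roots of the fingers; the fingertips stand r.finger_overhang ahead of it and the grasp point (between the pads) lies 54 mm ahead of it (r.finger_overhang is the distance from the TCP to the fingertips, in mm); y points along the fingers, z is the direction in which the jaws open and shut, and the axes are right-handed (so a half turn about y gives the same grasp; the last joint's range is limited). The gripper opens to 85 mm and grips with 20 to 120 N. Pads are 22 mm wide; open, the fingers measure 114 mm over their backs; the gripper's body (76 mm by 85 mm) begins 54 mm behind the grasp point. The pads swing forward as they close: fully open they stand 13 mm farther back than shut.
Start: joints at [-76.857, 7.471, 85.268, -0, 87.261, -4.893], TCP at [185.796, -570.514, 303.892] pointing down, gripper open.
Joint ranges: [-169.43, 169.43], [-51.17, 129.36], [1.28, 143.12], [-76.62, 256.62], [0, 156.53], [-152.29, 152.29]. Speed limits (degrees/s): [136.94, 136.94, 159.86, 180, 180, 180].

### API

Orientations are given as [roll, pitch, yaw] about the fixed x, y, z axes, in that order (R = Rz(yaw) Ry(pitch) Rx(roll)).
In Python, from bench import r gives the robot as it stands. The module is installed in compiled form; this text tells all that it offers.
- The arm moves only by the tool arm_command, never from a script. Its argument "increments" is a list of rows, each a list of 6 numbers: the shift along the tool's x, y, z in m, then the turn, a rotation vector about the tool's x, y, z in rad. In form: [[tx, ty, tz, wx, wy, wz], ...]. A call has exactly 10 rows; each row is the pose to reach, as a shift and turn from the pose commanded when the call began, along the tool's axes at that moment; what a row does not reach only later rows make up. A row lasts 1/8 s, in which the tool goes at most 62.5 mm and 10.7 degrees, less where a joint would pass 70% of its speed; a pose out of reach is approached as far as the arm can. A call with a gripper value outside its range is refused whole. "jaw" is the gripper's target within -1 to 1 (shut at 1, half-way at 0, fully open at -1), set as the call begins (left out, the last holds). The fingers move at their own pace and stop on an object; "force" is the grip in N (left out, the last holds). Time passes only in rows, so rows that repeat a pose let the fingers close, or fill a call up. It gives the time, the measured TCP pose, the force and the opening at its end, in the units of the state.
- r.sense(): the state, without advancing time (a new reading comes with each control period).
- r.snapshot(name): name is "scene" or "side" or "wrist"; returns the picture (400x640x3 uint8, red, green, blue); there is no depth.
- r.camera_model(name): a dict with "intrinsics" (3x3 intrinsics, pixels), "cam_to_world" (4x4, takes a point from camera to world coordinates). Camera axes: x right, y down, z forward; pixel columns grow to the right and rows downward; lengths in mm; the calibration is good to about 2 mm. A picture is of the moment at which its call begins: read the wrist's pose just before it. camera_model takes no time and is no camera call; for the wrist camera it gives the pose at the moment of the call.
- r.hand_in(): hands the job in, once; it reports no verdict.
Trained networks look in the newest picture that a camera, given by its name, has taken for a name from the list of things; names that differ only in an ending like _2 or _b are one class to them, and where a whole thing is asked for, a point or a joint stands for the part that bears it (a point fixed in the world has none). Each returns a list of dicts, best first, with "conf" (0 to 1); they miss things now and then, are a little off and sometimes report something else, mostly with a low value. They report only what shows in the picture. A call takes as long as a camera call. They do not tell look-alikes from the thing itself.
- r.trace(camera, target): "mask" (400x640 bool, what is visible of it) and "position" ([column, row] in pixels, amid what is visible of it).
- r.spot_point(camera, target): "position" ([column, row] in pixels: a listed point, or the origin of a listed thing).
The state is a dict: "time": time; "joint_pos": joint angles; "qd": joint speeds; "joint_efforts": joint torques, N m; "tool_pos": TCP position; "tcp_rot": TCP orientation; "ft_force": force on the tool from outside, world axes, zero at the start; "wrist_torque": the same for the moment, N m; "finger_gap": finger opening in mm.
Only numpy, scipy, OpenCV 4.12 (cv2) and the standard library are available. Lean on these libraries where they do the work, as an engineer would, in place of code of your own. Each camera call takes 0.05 s, during which the arm holds its last target.

## Working session

There is one attempt and no reset: what is moved stays moved. The work goes in short steps, Python scripts to look and compute and a tool call to move; the robot and the scene stay as the last step left them, time stands still between calls to the robot, and variables do not carry over. Pictures are saved under pics/ and viewed, and the job is handed in when it is done.

Besides the shell and the picture viewer there is one more tool, called by a JSON object that holds its "fn" and its "kwargs". arm_command: Moves the arm, as the interface text tells. Its arguments: {"type":"object","properties":{"increments":{"type":"array","items":{"type":"array","items":{"type":"number"}}},"jaw":{"type":"number"},"force":{"type":"number"}},"required":["increments"]}

```bash
mkdir -p pics; ls
python3 - <<'E'
from bench import r
import cv2
print(r.sense()); print(r.finger_overhang)
for n in("scene","side","wrist"):
    im=r.snapshot(n); cv2.imwrite(f"pics/a_{n}.png",im[:,:,::-1])
    m=r.camera_model(n); print(n,m)
E
```

```text
pics
{'time': 0.0, 'joint_pos': array([-7.68592557e+01,  7.51514755e+00,  8.53292828e+01, -2.02482844e-04,
        8.72608710e+01, -4.89388517e+00]), 'qd': array([-0.03929095, -0.00394755, -0.01986624,  0.0634417 ,  0.02152037,
       -0.03718146]), 'joint_efforts': array([ 1.49643492e-04, -5.69403219e+01, -5.00551915e+01, -2.44240555e-04,
        1.46652642e-02,  3.08381902e-05]), 'tool_pos': array([ 185.67313264, -570.11535469,  302.84385713]), 'tcp_rot': array([-9.01049347e+01,  8.78181444e-03, -1.61965369e+02]), 'ft_force': array([ 0.10022593, -0.7469505 , -0.91384263]), 'wrist_torque': array([-0.02467653,  0.01221315,  0.06877597]), 'finger_gap': 85.7154684195514}
72.6
scene {'intrinsics': array([[479.37676928,   0.        , 320.63317918],
       [  0.        , 479.37676928, 212.39114039],
       [  0.        ,   0.        ,   1.        ]]), 'cam_to_world': array([[-7.25483850e-01,  4.38064197e-01, -5.30822892e-01,
         1.43286624e+03],
       [ 6.87939716e-01,  4.84319850e-01, -5.40530509e-01,
         8.80897842e+02],
       [ 2.03009999e-02, -7.57320304e-01, -6.52727988e-
[... 483 characters left out ...]
  [ 1.63649474e-02, -7.46728798e-01, -6.64927283e-01,
         7.96549281e+02],
       [ 0.00000000e+00,  0.00000000e+00,  0.00000000e+00,
         1.00000000e+00]])}
wrist {'intrinsics': array([[308.23269578,   0.        , 321.00342236],
       [  0.        , 308.23269578, 198.91391839],
       [  0.        ,   0.        ,   1.        ]]), 'cam_to_world': array([[ 3.09026457e-01, -9.18677055e-01, -2.46038854e-01,
         2.47700906e+02],
       [-9.51051202e-01, -2.99067087e-01, -7.78491380e-02,
        -5.50447221e+02],
       [-2.06390650e-03,  2.58052991e-01, -9.66128560e-01,
         3.73268758e+02],
       [ 0.00000000e+00,  0.00000000e+00,  0.00000000e+00,
         1.00000000e+00]])}
```

View pics/a_scene.png

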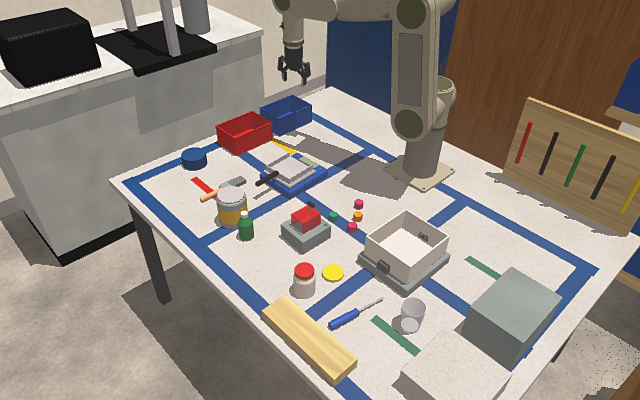

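View pics/a_side.png

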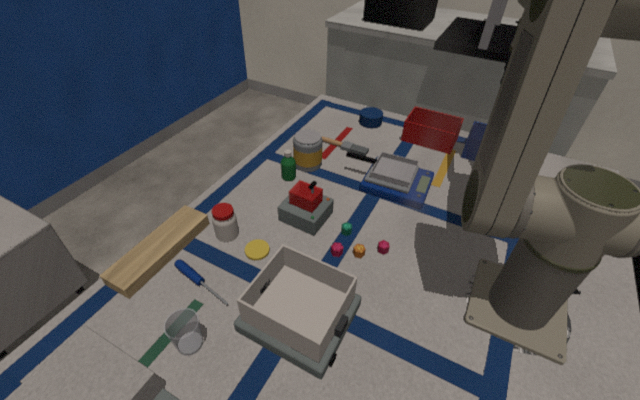

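View pics/a_wrist.png

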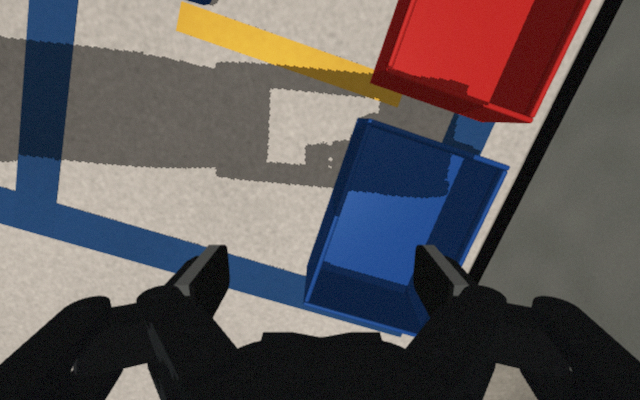

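```bash
cat > h.py <<'E'
import numpy as np, cv2, json, os
from scipy.spatial.transform import Rotation as Rn
from bench import r
def ray(cam,uv,m=None):
    m=m or r.camera_model(cam); K=m["intrinsics"]; T=m["cam_to_world"]
    d=T[:3,:3]@np.linalg.inv(K)@np.array([uv[0],uv[1],1.]); return T[:3,3],d/np.linalg.norm(d)
def onz(cam,uv,z,m=None):
    o,d=ray(cam,uv,m); return o+d*(z-o[2])/d[2]
def tri(rays):
    A=0;b=0
    for o,d in rays:
        P=np.eye(3)-np.outer(d,d); A=A+P; b=b+P@o
    x=np.linalg.solve(A,b)
    return x,[round(float(np.linalg.norm((np.eye(3)-np.outer(d,d))@(x-o))),1) for o,d in rays]
def proj(cam,p,m=None):
    m=m or r.camera_model(cam); T=np.linalg.inv(m["cam_to_world"]); q=m["intrinsics"]@(T[:3,:3]@np.array(p)+T[:3,3]); return q[:2]/q[2]
def save(im,name): cv2.imwrite("pics/"+name,im[:,:,::-1])
E
python3 - <<'E'
from h import *
for n in("scene","side"):
    r.snapshot(n)
names=["scale_top","tray_pan","tray_lip","tray_grip","tub_floor","cover_hinge","cover_bar","toggle_tip","puck1_center","puck2_center","puck3_center","puck4_center","jar","tin","hardener","cup","driver","cap","brush"]
for t in names:
    a=r.spot_point("scene",t); b=r.spot_point("side",t)
    f=lambda L:[(np.round(q["position"]).tolist(),round(q["conf"],2)) for q in L[:3]]
    print(t,f(a),f(b))
    if a and b:
        x,e=tri([ray("scene",a[0]["position"]),ray("side",b[0]["position"])]); print("   ",x.round(1),e)
print(r.sense()["time"])
E
```

```text
scale_top [([287.0, 172.0], 0.75)] []
tray_pan [([291.0, 168.0], 0.97)] [([393.0, 169.0], 0.92), ([302.0, 307.0], 0.72)]
    [ 440.7 -303.4   62.9] [1.1, 1.1]
tray_lip [([300.0, 164.0], 0.68)] [([410.0, 175.0], 0.72)]
    [ 383.  -314.3   51.4] [0.3, 0.3]
tray_grip [([267.0, 178.0], 0.74)] [([360.0, 154.0], 0.74)]
    [ 563.5 -299.8   81.6] [4.5, 4.5]
tub_floor [([404.0, 255.0], 0.71)] [([357.0, 253.0], 0.16)]
    [408.9 191.8  50.2] [92.4, 92.4]
cover_hinge [([300.0, 229.0], 0.63)] [([292.0, 194.0], 0.74)]
    [657.6  -7.   79.4] [4.2, 4.2]
cover_bar [([310.0, 202.0], 0.95), ([405.0, 326.0], 0.29)] [([310.0, 188.0], 0.64)]
    [595.9 -18.  138.8] [9.1, 9.1]
toggle_tip [([301.0, 229.0], 0.57), ([355.0, 223.0], 0.37)] []
puck1_center [([356.0, 216.0], 0.51), ([224.0, 193.0], 0.29)] [([412.0, 175.0], 0.73), ([360.0, 252.0], 0.66), ([308.0, 185.0], 0.4)]
    [384.3 -38.3 114.6] [123.9, 123.9]
puck2_center [([332.0, 218.0], 0.55), ([403.0, 250.0], 0.28)] [([347.0, 228.0], 0.61)]
    [480.3 -31.2   6. ] [1.0, 1.0]
puck3_center [] [([301.0, 308.0], 0.54)]
puck4_center [([357.0, 206.0], 0.4
[... 314 characters left out ...]
21.0], 0.72), ([356.0, 217.0], 0.62)] [([308.0, 165.0], 0.58)]
    [ 751.3 -274.6  -14. ] [1.3, 1.3]
hardener [([245.0, 237.0], 0.95), ([221.0, 193.0], 0.64), ([403.0, 255.0], 0.61)] [([287.0, 178.0], 0.64)]
    [ 771.8 -164.1   -4.1] [3.3, 3.3]
cup [([406.0, 325.0], 0.73)] [([188.0, 343.0], 0.98), ([411.0, 178.0], 0.62)]
    [ 6.477e+02  4.581e+02 -4.000e-01] [5.7, 5.7]
driver [([357.0, 313.0], 0.92)] [([202.0, 285.0], 0.76), ([256.0, 246.0], 0.17)]
    [724.5 328.4   1.4] [0.9, 0.9]
cap [([330.0, 270.0], 0.56)] [([256.0, 249.0], 0.59)]
    [671.6 161.2   9.6] [7.5, 7.5]
brush [([222.0, 194.0], 0.73), ([407.0, 325.0], 0.34)] [([341.0, 148.0], 0.7)]
    [ 687.7 -426.5   -7.6] [1.4, 1.4]
2.15
```

```bash
cat >> h.py <<'E'
F="cmd.json"
def getc():
    if not os.path.exists(F): return np.array([185.796,-570.514,303.892]),Rn.from_euler('xyz',[-90,0,-161.964],degrees=True)
    d=json.load(open(F)); return np.array(d["p"]),Rn.from_quat(d["q"])
def setc(p,q): json.dump({"p":list(map(float,p)),"q":list(map(float,q.as_quat()))},open(F,"w"))
def applied(row):
    """update commanded pose with final row I sent"""
    p,q=getc(); p2=p+1000*q.apply(row[:3]); q2=q*Rn.from_rotvec(row[3:]); setc(p2,q2)
    s=r.sense(); print("cmd",p2.round(1),q2.as_euler('xyz',degrees=True).round(1),"meas",s["tool_pos"].round(1),s["tcp_rot"].round(1),"t",round(s["time"],2),"F",s["ft_force"].round(1),"gap",round(s["finger_gap"],1),"j",s["joint_pos"].round(0))
def down(phi): return Rn.from_euler('xyz',[-90,0,phi],degrees=True)
def plan(P,Q,n=None,w=1):
    """n rows ramp (linear) else one row"""
    p,q=getc(); t=q.inv().apply(np.array(P)-p)/1000; rv=(q.inv()*Q).as_rotvec()
    print("dist",np.linalg.norm(np.array(P)-p).round(1),"row",t.round(3).tolist()+rv.round(3).tolist())
    return t,rv
E
python3 - <<'E'
from h import *
plan([450,-370,300],down(-90))
E
```

```text
dist 331.7 row [-0.313, 0.004, -0.109, 0.0, -1.256, 0.0]
```

{"fn": "arm_command", "kwargs": {"increments": [[-0.313, 0.004, -0.109, 0, -1.256, 0], [-0.313, 0.004, -0.109, 0, -1.256, 0], [-0.313, 0.004, -0.109, 0, -1.256, 0], [-0.313, 0.004, -0.109, 0, -1.256, 0], [-0.313, 0.004, -0.109, 0, -1.256, 0], [-0.313, 0.004, -0.109, 0, -1.256, 0], [-0.313, 0.004, -0.109, 0, -1.256, 0], [-0.313, 0.004, -0.109, 0, -1.256, 0], [-0.313, 0.004, -0.109, 0, -1.256, 0], [-0.313, 0.004, -0.109, 0, -1.256, 0]], "jaw": -1}}

```text
time: 3.4
tool_pos: [449.3, -370.3, 299.9]
tcp_rot: [-90.0, -0.0, -90.1]
ft_force: [0.9, 0.2, -0.6]
finger_gap: 85.6
```

Run:
```python
from h import *
applied([-0.313,0.004,-0.109,0,-1.256,0])
m=r.camera_model("wrist"); im=r.snapshot("wrist"); save(im,"b_wrist.png")
np.save("b.npy",im); json.dump({k:v.tolist() for k,v in m.items()},open("b.json","w"))
for t in ["tray_pan","tray_lip","tray_grip","scale_top"]:
    L=r.spot_point("wrist",t)
    for q in L[:2]: print(t,q["position"].round(1) if hasattr(q["position"],"round") else q["position"],q["conf"],[onz("wrist",q["position"],z,m)[:2].round(1).tolist() for z in (50,53,70)])
plan([455,-65,300],down(-90))
```

```text
cmd [ 449.7 -370.   299.9] [-90.   0. -90.] meas [ 449.3 -370.3  299.9] [-90.   -0.  -90.1] t 3.4 F [ 0.9  0.2 -0.6] gap 85.6 j [-45.   5.  89.  -0.  87. -44.]
tray_pan [310.9, 125.4] 0.75 [[439.2, -313.9], [439.3, -313.8], [439.8, -313.4]]
tray_lip [244.5, 131.9] 0.82 [[371.7, -320.1], [372.4, -320.0], [376.5, -319.2]]
tray_grip [435.4, 115.5] 0.78 [[564.1, -304.6], [563.0, -304.6], [557.0, -304.7]]
tray_grip [501.6, 215.5] 0.15 [[646.0, -410.1], [644.2, -409.1], [633.7, -403.6]]
dist 305.0 row [-0.305, -0.0, 0.005, 0.0, -0.0, 0.0]
```

View pics/b_wrist.png

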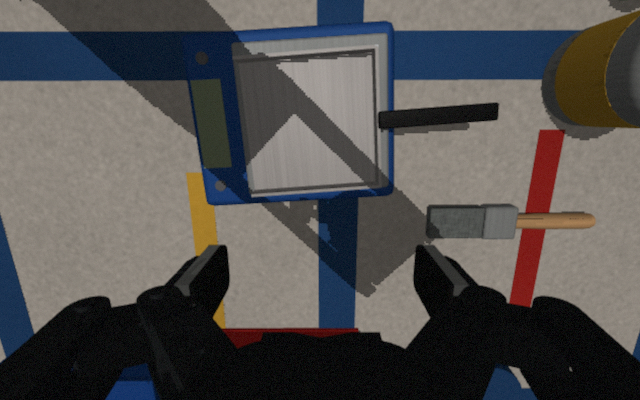

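{"fn": "arm_command", "kwargs": {"increments": [[-0.305, 0, 0.005, 0, 0, 0], [-0.305, 0, 0.005, 0, 0, 0], [-0.305, 0, 0.005, 0, 0, 0], [-0.305, 0, 0.005, 0, 0, 0], [-0.305, 0, 0.005, 0, 0, 0], [-0.305, 0, 0.005, 0, 0, 0], [-0.305, 0, 0.005, 0, 0, 0], [-0.305, 0, 0.005, 0, 0, 0], [-0.305, 0, 0.005, 0, 0, 0], [-0.305, 0, 0.005, 0, 0, 0]]}}

```text
time: 4.9
tool_pos: [454.6, -65.7, 299.8]
tcp_rot: [-90.0, 0.0, -90.1]
ft_force: [0.0, -0.2, -0.8]
finger_gap: 85.1
```

Run:
```python
from h import *
applied([-0.305,0,0.005,0,0,0])
m=r.camera_model("wrist"); im=r.snapshot("wrist"); save(im,"c_wrist.png")
np.save("c.npy",im); json.dump({k:v.tolist() for k,v in m.items()},open("c.json","w"))
for t in ["puck1_center","puck2_center","puck3_center","puck4_center","cover_bar","cover_hinge"]:
    L=r.spot_point("wrist",t)
    for q in L[:3]: print(t,np.round(q["position"],1),q["conf"],[onz("wrist",q["position"],z,m)[:2].round(1).tolist() for z in (13,62,138)])
```

```text
cmd [454.7 -65.  299.9] [-90.   0. -90.] meas [454.6 -65.7 299.8] [-90.    0.  -90.1] t 4.9 F [ 0.  -0.2 -0.8] gap 85.1 j [-15. -15. 107.  -0.  88. -15.]
puck1_center [279.6  83.8] 0.91 [[409.5, 33.9], [415.7, 29.1], [425.3, 21.7]]
puck2_center [340.1 134.3] 0.85 [[476.2, -20.2], [473.3, -17.5], [468.7, -13.4]]
puck2_center [333.5  56.3] 0.37 [[468.0, 61.4], [466.2, 52.9], [463.4, 39.6]]
puck4_center [236.4 123.7] 0.85 [[359.3, -8.2], [372.4, -7.2], [392.7, -5.7]]
puck4_center [333.7  56.7] 0.68 [[468.2, 61.0], [466.4, 52.5], [463.5, 39.3]]
puck4_center [282.2  82.8] 0.48 [[412.4, 34.9], [418.2, 30.0], [427.2, 22.4]]
cover_bar [508.2 144.8] 0.98 [[668.8, -32.4], [639.4, -28.0], [593.8, -21.3]]
cover_hinge [340.1 134.3] 0.59 [[476.2, -20.2], [473.3, -17.5], [468.7, -13.4]]
```

View pics/c_wrist.png

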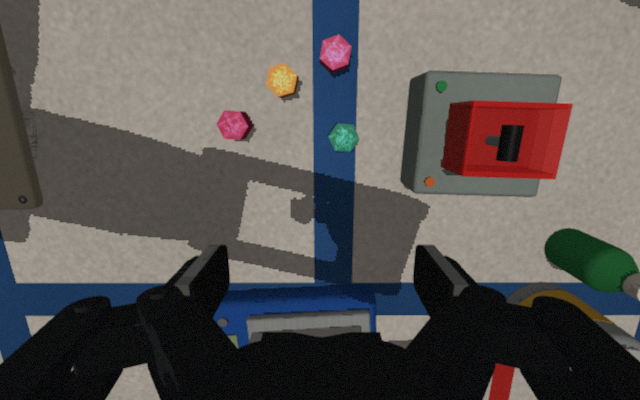

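Run:
```python
from h import *
im=np.load("c.npy"); save(cv2.resize(im[20:165,205:370],None,fx=4,fy=4,interpolation=cv2.INTER_CUBIC),"c_crop.png")
```

```text
(no output)
```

View pics/c_crop.png

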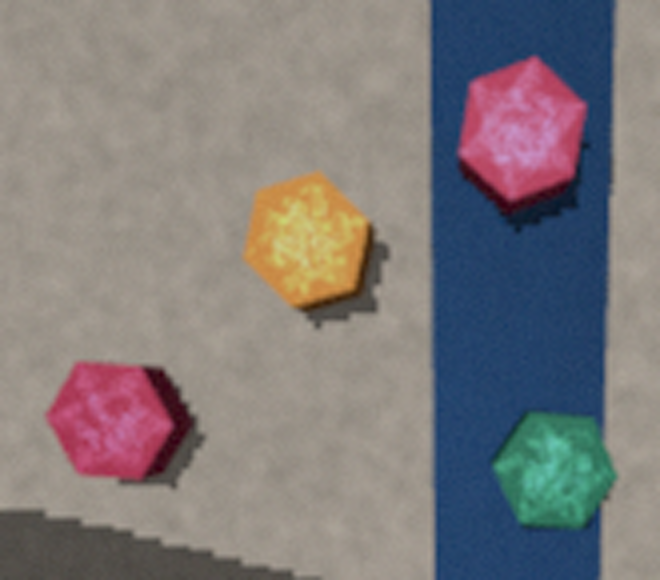

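```bash
cat >> h.py <<'E'
from scipy.optimize import minimize
HUE={"amber":(8,30),"green":(70,92),"crimson":(160,179)}
def hexfit(im,m,col,uv0,z0=0.,rad=35):
    """fit prism silhouette near uv0; returns x,y,yaw(deg mod 60),iou"""
    S=4
    hsv=cv2.cvtColor(im,cv2.COLOR_RGB2HSV); lo,hi=HUE[col]
    mk=((hsv[...,0]>=lo)&(hsv[...,0]<=hi)&(hsv[...,1]>95)&(hsv[...,2]>25)).astype(np.uint8)
    n,lab,st,cen=cv2.connectedComponentsWithStats(mk)
    ok=[i for i in range(1,n) if st[i,4]>80 and np.hypot(*(cen[i]-uv0))<rad]
    if not ok: return None
    i=max(ok,key=lambda i:st[i,4]); mk=(lab==i).astype(np.uint8)
    x,y,w,h=st[i,:4]; x0,y0=x-15,y-15; W,H=w+30,h+30
    sub=np.zeros((H,W),np.uint8)
    ys=slice(max(y0,0),min(y0+H,400)); xs=slice(max(x0,0),min(x0+W,640))
    sub[ys.start-y0:ys.stop-y0,xs.start-x0:xs.stop-x0]=mk[ys,xs]
    big=cv2.GaussianBlur(cv2.resize(sub.astype(np.float32),None,fx=S,fy=S),(0,0),2)
    def sil(v):
        a=np.radians(v[2]+30+60*np.arange(6)); R=15/np.cos(np.pi/6)
        pts=np.array([proj("",[v[0]+R*np.cos(t),v[1]+R*np.sin(t),z],m) for t in a for z in (z0,z0+26)])
        pts=((pts-[x0,y0]+.5)*S-.5)
        hull=cv2.convexHull(pts.astype(np.float32))
        o=np.zeros(big.shape,np.uint8); cv2.fillPoly(o,[np.round(hull*16).astype(np.int32)],255,shift=4)
        return cv2.GaussianBlur(o.astype(np.float32)/255,(0,0),2)
    cost=lambda v:float(np.abs(sil(v)-big).sum()/big.sum())
    c=onz("",cen[i],z0+13,m)[:2]; best=None
    for yaw in (-20,0,20):
        q=minimize(cost,[c[0],c[1],yaw],method="Nelder-Mead",options=dict(initial_simplex=[[c[0],c[1],yaw],[c[0]+4,c[1],yaw],[c[0],c[1]+4,yaw],[c[0],c[1],yaw+12]],maxiter=150,xatol=.05,fatol=1e-4))
        if best is None or q.fun<best.fun: best=q
    x,y,yaw=best.x; return round(x,1),round(y,1),round((yaw+30)%60-30,1),round(best.fun,3)
def lm(n):
    d=json.load(open(n+".json")); return np.load(n+".npy"),{k:np.array(v) for k,v in d.items()}
E
python3 - <<'E'
from h import *
im,m=lm("c")
for c,uv in (("amber",(282,80)),("green",(343,138)),("crimson",(335,53)),("crimson",(234,125))): print(c,hexfit(im,m,c,uv))
for n,L in (("scene",(("amber",(357,216)),("green",(334,216)),("crimson",(352,226)))),("side",(("amber",(360,250)),("green",(347,229)),("crimson",(337,249))))):
    s=r.snapshot(n);mm=r.camera_model(n)
    for c,uv in L: print(n,c,hexfit(s,mm,c,uv,rad=12))
E
```

```text
amber (np.float64(412.6), np.float64(36.9), np.float64(-14.4), np.float64(0.035))
green (np.float64(479.2), np.float64(-23.2), np.float64(26.3), np.float64(0.038))
crimson (np.float64(469.3), np.float64(63.4), np.float64(-9.6), np.float64(0.162))
crimson (np.float64(357.7), np.float64(-9.1), np.float64(25.2), np.float64(0.044))
scene amber (np.float64(412.2), np.float64(32.3), np.float64(-1.4), np.float64(0.087))
scene green None
scene crimson (np.float64(469.3), np.float64(59.7), np.float64(-2.1), np.float64(0.085))
side amber (np.float64(413.3), np.float64(36.2), np.float64(26.7), np.float64(0.111))
side green (np.float64(478.8), np.float64(-22.5), np.float64(22.5), np.float64(0.195))
side crimson (np.float64(469.4), np.float64(62.2), np.float64(-8.1), np.float64(0.079))
```

Run:
```python
from h import *
plan([412.6,36.9,160],down(-104.4))
plan([412.6,36.9,76],down(-104.4))
im,m=lm("c")
print("box front low",onz("",(403,185),0,m),onz("",(428,75),60,m),onz("",(556,195),60,m))
```

```text
dist 178.1 row [-0.102, 0.14, -0.042, 0.0, 0.251, 0.0]
dist 249.5 row [-0.102, 0.224, -0.042, 0.0, 0.251, 0.0]
box front low [555.01807967 -82.03871772   0.        ] [555.23233827  36.81364363  60.        ] [698.07865454 -79.80369118  60.        ]
```

{"fn": "arm_command", "kwargs": {"increments": [[-0.102, 0.14, -0.042, 0, 0.251, 0], [-0.102, 0.14, -0.042, 0, 0.251, 0], [-0.102, 0.14, -0.042, 0, 0.251, 0], [-0.102, 0.14, -0.042, 0, 0.251, 0], [-0.102, 0.155, -0.042, 0, 0.251, 0], [-0.102, 0.175, -0.042, 0, 0.251, 0], [-0.102, 0.195, -0.042, 0, 0.251, 0], [-0.102, 0.21, -0.042, 0, 0.251, 0], [-0.102, 0.22, -0.042, 0, 0.251, 0], [-0.102, 0.224, -0.042, 0, 0.251, 0]], "jaw": -0.2, "force": 30}}

```text
time: 6.6
tool_pos: [412.9, 36.8, 75.6]
tcp_rot: [-90.0, -0.0, -104.4]
ft_force: [-0.1, -0.0, 0.5]
finger_gap: 51.2
```

Run:
```python
from h import *
applied([-0.102,0.224,-0.042,0,0.251,0])
im=r.snapshot("wrist"); save(im,"d_wrist.png")
```

```text
cmd [412.7  37.   75.9] [ -90.     0.  -104.4] meas [412.9  36.8  75.6] [ -90.    -0.  -104.4] t 6.6 F [-0.1 -0.   0.5] gap 51.2 j [ -2.  -7. 126.  -0.  62.  12.]
```

View pics/d_wrist.png

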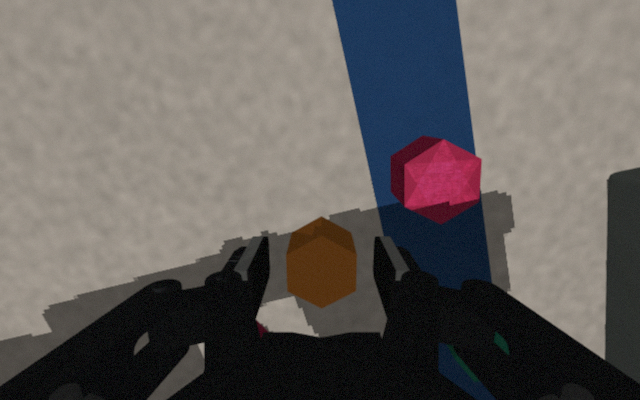

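{"fn": "arm_command", "kwargs": {"increments": [[0, 0, 0, 0, 0, 0], [0, 0, 0, 0, 0, 0], [0, 0, 0, 0, 0, 0], [0, 0, 0, 0, 0, 0], [0, 0, 0, 0, 0, 0], [0, 0, 0, 0, 0, 0], [0, -0.02, 0, 0, 0, 0], [0, -0.05, 0, 0, 0, 0], [0, -0.09, 0, 0, 0, 0], [0, -0.11, 0, 0, 0, 0]], "jaw": 1}}

```text
time: 7.9
tool_pos: [413.3, 37.1, 188.0]
tcp_rot: [-89.9, 0.0, -104.4]
ft_force: [0.7, -0.4, 0.3]
finger_gap: 29.3
```

Run:
```python
from h import *
applied([0,-0.11,0,0,0,0])
# tray geometry from image b
im,m=lm("b")
save(cv2.resize(im[10:220,180:520],None,fx=2.3,fy=2.3,interpolation=cv2.INTER_CUBIC),"b_crop.png")
```

```text
cmd [412.7  37.  185.9] [ -90.     0.  -104.4] meas [413.3  37.1 188. ] [ -89.9    0.  -104.4] t 7.9 F [ 0.7 -0.4  0.3] gap 29.3 j [ -2. -18. 121.   0.  76.  12.]
```

View pics/b_crop.png

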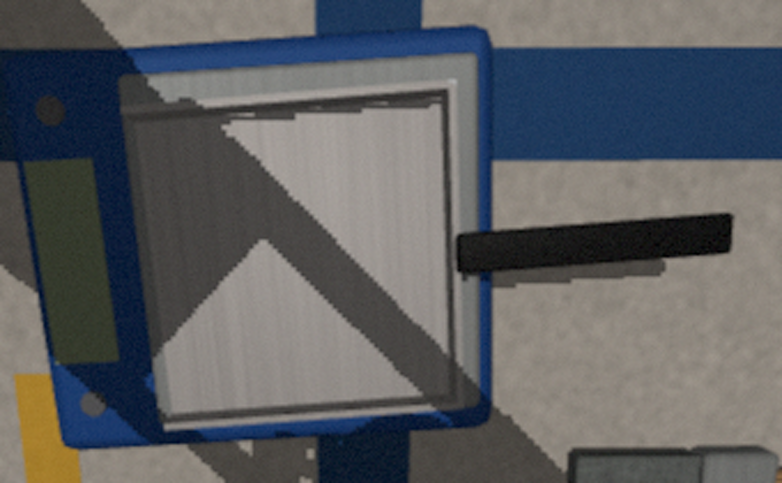

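Run:
```python
from h import *
im,m=lm("b")
f=lambda u,v,z:onz("",(u/2.3+180,v/2.3+10),z,m).round(1)
a=f(458,235,77);b=f(731,214,77);print("handle upper edge",a,b,np.degrees(np.arctan2(*(b-a)[1::-1])),np.linalg.norm(b-a))
a2=f(462,272,77);b2=f(731,252,77);print("handle lower edge",a2,b2)
print("back inner floor corners",f(443,103,53),f(452,403,53)," back wall outer top",f(456,80,72), "lip bl floor",f(165,413,53), f(165,425,50))
print("wall tops: upper-left outer",f(122,105,72),"bottom outer right",f(462,403,72))
print("scale right edge",f(490,40,48),f(490,425,48),"plat tl",f(120,77,50),"tr",f(478,53,50))
```

```text
handle upper edge [ 502.7 -301.6   77. ] [ 610.2 -293.9   77. ] 4.096979729421963 107.77541463617764
handle lower edge [ 504.9 -316.    77. ] [ 612.3 -308.5   77. ]
back inner floor corners [ 498.5 -248.9   53. ] [ 507.6 -375.3   53. ]  back wall outer top [ 500.2 -244.2   72. ] lip bl floor [ 376.  -379.6   53. ] [ 375. -386.   50.]
wall tops: upper-left outer [ 371.3 -252.7   72. ] bottom outer right [ 508.5 -371.1   72. ]
scale right edge [ 517.5 -224.4   48. ] [ 526.8 -387.    48. ] plat tl [ 365.5 -238.1   50. ] tr [ 512.5 -229.6   50. ]
```

Run:
```python
from h import *
plan([437.1,-275.5,186],down(-86))
plan([437.1,-275.5,131],down(-86))
```

```text
dist 313.5 row [0.297, -0.0, 0.101, 0.0, -0.321, 0.0]
dist 318.3 row [0.297, 0.055, 0.101, 0.0, -0.321, 0.0]
```

{"fn": "arm_command", "kwargs": {"increments": [[0.03, 0, 0.01, 0, -0.03, 0], [0.08, 0, 0.027, 0, -0.09, 0], [0.135, 0, 0.046, 0, -0.15, 0], [0.19, 0, 0.065, 0, -0.21, 0], [0.245, 0, 0.083, 0, -0.27, 0], [0.28, 0, 0.095, 0, -0.3, 0], [0.297, 0, 0.101, 0, -0.321, 0], [0.297, 0.015, 0.101, 0, -0.321, 0], [0.297, 0.035, 0.101, 0, -0.321, 0], [0.297, 0.045, 0.101, 0, -0.321, 0]]}}

```text
time: 9.15
tool_pos: [435.7, -273.9, 138.4]
tcp_rot: [-90.1, 0.2, -86.0]
ft_force: [0.1, 0.4, -0.4]
finger_gap: 29.2
```

{"fn": "arm_command", "kwargs": {"increments": [[0, 0.004, 0, 0, 0, 0], [0, 0.007, 0, 0, 0, 0], [0, 0.01, 0, 0, 0, 0], [0, 0.01, 0, 0, 0, 0], [0, 0.01, 0, 0, 0, 0], [0, 0.01, 0, 0, 0, 0], [0, 0.01, 0, 0, 0, 0], [0, 0.01, 0, 0, 0, 0], [0, 0.01, 0, 0, 0, 0], [0, 0.01, 0, 0, 0, 0]]}}

```text
time: 10.4
tool_pos: [436.7, -275.7, 130.9]
tcp_rot: [-90.0, 0.0, -86.0]
ft_force: [-0.2, 1.4, 0.6]
finger_gap: 29.4
```

Run:
```python
from h import *
applied([0.297, 0.045, 0.101, 0, -0.321, 0])
applied([0,0.01,0,0,0,0])
im=r.snapshot("wrist"); save(im,"e_wrist.png")
```

```text
cmd [ 436.7 -275.7  140.9] [-90.   0. -86.] meas [ 436.7 -275.7  130.9] [-90.   0. -86.] t 10.4 F [-0.2  1.4  0.6] gap 29.4 j [-38.   4. 108.   0.  68. -42.]
cmd [ 436.7 -275.7  130.9] [-90.   0. -86.] meas [ 436.7 -275.7  130.9] [-90.   0. -86.] t 10.4 F [-0.2  1.4  0.6] gap 29.4 j [-38.   4. 108.   0.  68. -42.]
```

View pics/e_wrist.png

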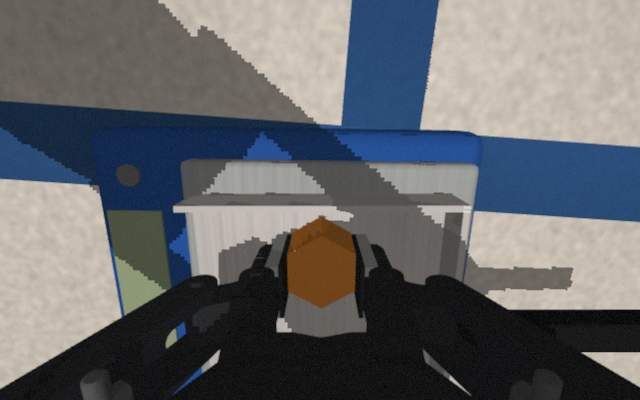

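{"fn": "arm_command", "kwargs": {"increments": [[0, 0, 0, 0, 0, 0], [0, 0, 0, 0, 0, 0], [0, 0, 0, 0, 0, 0], [0, 0, 0, 0, 0, 0], [0, -0.01, 0, 0, 0, 0], [0, -0.03, 0, 0, 0, 0], [0, -0.06, 0, 0, 0, 0], [0, -0.1, 0, 0, 0, 0], [0, -0.13, 0, 0, 0, 0], [0, -0.14, 0, 0, 0, 0]], "jaw": -0.2}}

```text
time: 11.7
tool_pos: [437.6, -276.4, 274.0]
tcp_rot: [-89.8, -0.2, -86.0]
ft_force: [0.1, -0.5, -0.5]
finger_gap: 51.0
```

Run:
```python
from h import *
applied([0,-0.14,0,0,0,0])
plan([470,-45,250],down(-90))
```

```text
cmd [ 436.7 -275.7  270.9] [-90.   0. -86.] meas [ 437.6 -276.4  274. ] [-89.8  -0.2 -86. ] t 11.7 F [ 0.1 -0.5 -0.5] gap 51.0 j [-38.  -5. 101.   0.  84. -42.]
dist 234.1 row [-0.228, 0.021, 0.049, 0.0, 0.07, 0.0]
```

{"fn": "arm_command", "kwargs": {"increments": [[-0.228, 0.021, 0.049, 0, 0.07, 0], [-0.228, 0.021, 0.049, 0, 0.07, 0], [-0.228, 0.021, 0.049, 0, 0.07, 0], [-0.228, 0.021, 0.049, 0, 0.07, 0], [-0.228, 0.021, 0.049, 0, 0.07, 0], [-0.228, 0.021, 0.049, 0, 0.07, 0], [-0.228, 0.021, 0.049, 0, 0.07, 0], [-0.228, 0.021, 0.049, 0, 0.07, 0], [-0.228, 0.021, 0.049, 0, 0.07, 0], [-0.228, 0.021, 0.049, 0, 0.07, 0]]}}

```text
time: 12.95
tool_pos: [469.7, -45.2, 249.9]
tcp_rot: [-90.0, 0.0, -90.0]
ft_force: [0.5, -0.0, -0.3]
finger_gap: 51.5
```

Run:
```python
from h import *
applied([-0.228, 0.021, 0.049, 0, 0.07, 0])
m=r.camera_model("wrist"); im=r.snapshot("wrist"); save(im,"f_wrist.png")
np.save("f.npy",im); json.dump({k:v.tolist() for k,v in m.items()},open("f.json","w"))
g=hexfit(im,m,"green",proj("",[479,-23,13],m)); c=hexfit(im,m,"crimson",proj("",[469,63,13],m)); print(g,c)
if g:
  for k in (0,-60):
    phi=g[2]-90+k; plan([g[0],g[1],150],down(phi)); plan([g[0],g[1],76],down(phi))
```

```text
cmd [469.7 -44.9 249.9] [-90.  -0. -90.] meas [469.7 -45.2 249.9] [-90.   0. -90.] t 12.95 F [ 0.5 -0.  -0.3] gap 51.5 j [-12. -11. 109.   0.  82. -12.]
(np.float64(479.2), np.float64(-23.2), np.float64(24.4), np.float64(0.04)) (np.float64(469.2), np.float64(63.4), np.float64(-10.2), np.float64(0.259))
dist 102.7 row [-0.022, 0.1, 0.01, 0.0, -0.426, 0.0]
dist 175.5 row [-0.022, 0.174, 0.01, 0.0, -0.426, 0.0]
dist 102.7 row [-0.022, 0.1, 0.01, -0.0, 0.621, 0.0]
dist 175.5 row [-0.022, 0.174, 0.01, -0.0, 0.621, 0.0]
```

View pics/f_wrist.png

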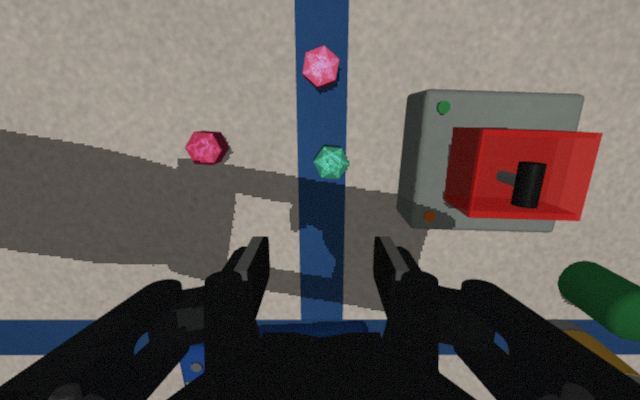

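{"fn": "arm_command", "kwargs": {"increments": [[-0.022, 0.08, 0.01, 0, -0.442, 0], [-0.022, 0.09, 0.01, 0, -0.442, 0], [-0.022, 0.1, 0.01, 0, -0.442, 0], [-0.022, 0.11, 0.01, 0, -0.442, 0], [-0.022, 0.13, 0.01, 0, -0.442, 0], [-0.022, 0.15, 0.01, 0, -0.442, 0], [-0.022, 0.163, 0.01, 0, -0.442, 0], [-0.022, 0.17, 0.01, 0, -0.442, 0], [-0.022, 0.174, 0.01, 0, -0.442, 0], [-0.022, 0.174, 0.01, 0, -0.442, 0]]}}

```text
time: 14.25
tool_pos: [479.9, -22.9, 76.1]
tcp_rot: [-90.0, -0.0, -64.7]
ft_force: [1.0, -0.1, 0.3]
finger_gap: 51.3
```

Run:
```python
from h import *
applied([-0.022, 0.174, 0.01, 0, -0.442, 0])
im=r.snapshot("wrist"); save(im,"g_wrist.png")
```

```text
cmd [479.7 -22.9  75.9] [-90.    0.  -64.7] meas [479.9 -22.9  76.1] [-90.   -0.  -64.7] t 14.25 F [ 1.  -0.1  0.3] gap 51.3 j [ -9.   3. 115.   0.  61. -34.]
```

View pics/g_wrist.png

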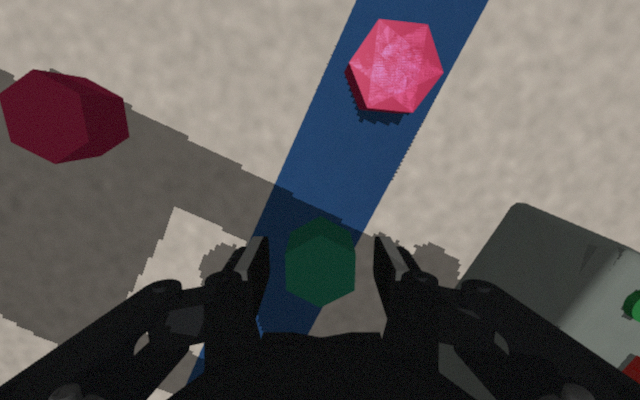

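Green is centred between the pads with its flats parallel to them (320,262); grip and lift.

{"fn": "arm_command", "kwargs": {"increments": [[0, 0, 0, 0, 0, 0], [0, 0, 0, 0, 0, 0], [0, 0, 0, 0, 0, 0], [0, 0, 0, 0, 0, 0], [0, 0, 0, 0, 0, 0], [0, 0, 0, 0, 0, 0], [0, -0.02, 0, 0, 0, 0], [0, -0.05, 0, 0, 0, 0], [0, -0.09, 0, 0, 0, 0], [0, -0.11, 0, 0, 0, 0]], "jaw": 1}}

```text
time: 15.55
tool_pos: [480.3, -23.0, 188.0]
tcp_rot: [-89.9, -0.1, -64.7]
ft_force: [-0.0, 0.5, -0.5]
finger_gap: 29.6
```

Run:
```python
from h import *
applied([0,-0.11,0,0,0,0])
plan([439.8,-313.4,186],down(-86))
plan([439.8,-313.4,131],down(-86))
```

```text
cmd [479.7 -22.9 185.9] [-90.   -0.  -64.7] meas [480.3 -23.  188. ] [-89.9  -0.1 -64.7] t 15.55 F [-0.   0.5 -0.5] gap 29.6 j [ -9.  -6. 112.   0.  75. -34.]
dist 293.3 row [0.246, -0.0, -0.16, 0.0, 0.372, 0.0]
dist 298.3 row [0.246, 0.055, -0.16, 0.0, 0.372, 0.0]
```

{"fn": "arm_command", "kwargs": {"increments": [[0.025, 0, -0.016, 0, 0.04, 0], [0.065, 0, -0.042, 0, 0.1, 0], [0.11, 0, -0.072, 0, 0.17, 0], [0.155, 0, -0.101, 0, 0.24, 0], [0.2, 0, -0.13, 0, 0.31, 0], [0.232, 0, -0.151, 0, 0.35, 0], [0.246, 0, -0.16, 0, 0.372, 0], [0.246, 0.01, -0.16, 0, 0.372, 0], [0.246, 0.03, -0.16, 0, 0.372, 0], [0.246, 0.04, -0.16, 0, 0.372, 0]]}}

```text
time: 16.8
tool_pos: [439.9, -311.5, 143.8]
tcp_rot: [-90.1, 0.1, -85.9]
ft_force: [-0.3, 0.0, 0.1]
finger_gap: 29.2
```

{"fn": "arm_command", "kwargs": {"increments": [[0, 0.005, 0, 0, 0, 0], [0, 0.01, 0, 0, 0, 0], [0, 0.014, 0, 0, 0, 0], [0, 0.015, 0, 0, 0, 0], [0, 0.015, 0, 0, 0, 0], [0, 0.015, 0, 0, 0, 0], [0, 0.015, 0, 0, 0, 0], [0, 0.015, 0, 0, 0, 0], [0, 0.015, 0, 0, 0, 0], [0, 0.015, 0, 0, 0, 0]]}}

```text
time: 18.05
tool_pos: [440.3, -313.7, 130.9]
tcp_rot: [-90.0, 0.0, -86.0]
ft_force: [0.6, -0.0, -0.0]
finger_gap: 29.3
```

Run:
```python
from h import *
applied([0.246, 0.04, -0.16, 0, 0.372, 0])
applied([0,0.015,0,0,0,0])
im=r.snapshot("wrist"); save(im,"i_wrist.png")
```

```text
cmd [ 440.3 -313.7  145.9] [-90.  -0. -86.] meas [ 440.3 -313.7  130.9] [-90.   0. -86.] t 18.05 F [ 0.6 -0.  -0. ] gap 29.3 j [-41.   7. 104.   0.  68. -45.]
cmd [ 440.3 -313.7  130.9] [-90.  -0. -86.] meas [ 440.3 -313.7  130.9] [-90.   0. -86.] t 18.05 F [ 0.6 -0.  -0. ] gap 29.3 j [-41.   7. 104.   0.  68. -45.]
```

View pics/i_wrist.png

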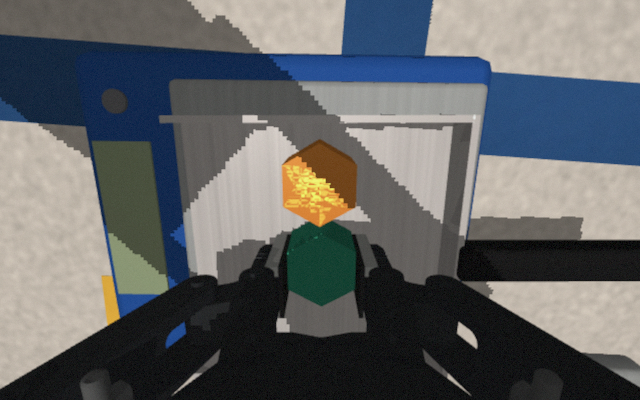

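{"fn": "arm_command", "kwargs": {"increments": [[0, 0, 0, 0, 0, 0], [0, 0, 0, 0, 0, 0], [0, 0, 0, 0, 0, 0], [0, 0, 0, 0, 0, 0], [0, -0.01, 0, 0, 0, 0], [0, -0.03, 0, 0, 0, 0], [0, -0.06, 0, 0, 0, 0], [0, -0.1, 0, 0, 0, 0], [0, -0.13, 0, 0, 0, 0], [0, -0.14, 0, 0, 0, 0]], "jaw": -0.2}}

```text
time: 19.35
tool_pos: [441.1, -314.4, 274.1]
tcp_rot: [-89.8, -0.2, -86.0]
ft_force: [0.5, 0.0, -0.1]
finger_gap: 50.9
```

Run:
```python
from h import *
applied([0,-0.14,0,0,0,0])
plan([460,20,250],down(-90))
```

```text
cmd [ 440.3 -313.7  270.9] [-90.  -0. -86.] meas [ 441.1 -314.4  274.1] [-89.8  -0.2 -86. ] t 19.35 F [ 0.5  0.  -0.1] gap 50.9 j [-41.  -1.  97.  -0.  84. -45.]
dist 334.9 row [-0.331, 0.021, 0.043, 0.0, 0.07, 0.0]
```

{"fn": "arm_command", "kwargs": {"increments": [[-0.331, 0.021, 0.043, 0, 0.07, 0], [-0.331, 0.021, 0.043, 0, 0.07, 0], [-0.331, 0.021, 0.043, 0, 0.07, 0], [-0.331, 0.021, 0.043, 0, 0.07, 0], [-0.331, 0.021, 0.043, 0, 0.07, 0], [-0.331, 0.021, 0.043, 0, 0.07, 0], [-0.331, 0.021, 0.043, 0, 0.07, 0], [-0.331, 0.021, 0.043, 0, 0.07, 0], [-0.331, 0.021, 0.043, 0, 0.07, 0], [-0.331, 0.021, 0.043, 0, 0.07, 0]]}}

```text
time: 20.6
tool_pos: [460.1, 18.6, 249.9]
tcp_rot: [-90.0, -0.0, -90.1]
ft_force: [0.5, 0.4, -0.7]
finger_gap: 50.9
```

Run:
```python
from h import *
applied([-0.331, 0.021, 0.043, 0, 0.07, 0])
m=r.camera_model("wrist"); im=r.snapshot("wrist"); save(im,"j_wrist.png")
np.save("j.npy",im); json.dump({k:v.tolist() for k,v in m.items()},open("j.json","w"))
uv=proj("",[469,63,13],m); print(uv)
HUE["crimson"]=(155,179)
g=hexfit(im,m,"crimson",uv); print(g)
if g:
    phi=g[2]-90; plan([g[0],g[1],150],down(phi)); plan([g[0],g[1],76],down(phi))
u,v=map(int,uv); save(cv2.resize(im[max(v-60,0):v+60,u-80:u+80],None,fx=4,fy=4),"j_crop.png")
```

```text
cmd [460.   19.5 249.9] [-90.  -0. -90.] meas [460.1  18.6 249.9] [-90.   -0.  -90.1] t 20.6 F [ 0.5  0.4 -0.7] gap 50.9 j [ -4. -13. 111.  -0.  82.  -4.]
[330.15126439 138.31328535]
(np.float64(469.2), np.float64(62.9), np.float64(-10.3), np.float64(0.028))
dist 109.3 row [-0.043, 0.1, 0.009, -0.0, 0.18, 0.0]
dist 179.5 row [-0.043, 0.174, 0.009, -0.0, 0.18, 0.0]
```

View pics/j_crop.png

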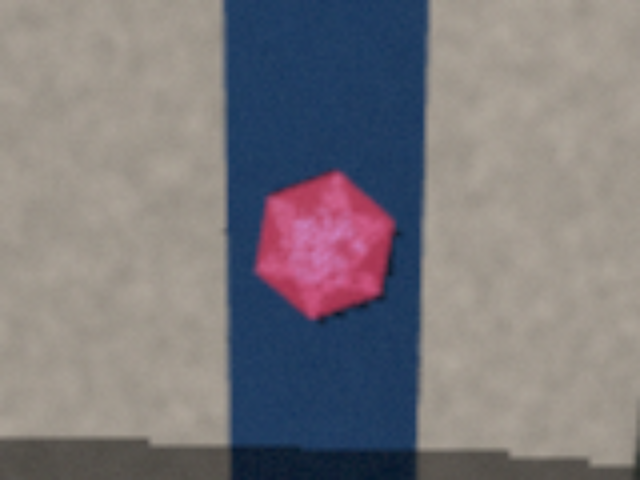

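View pics/j_wrist.png

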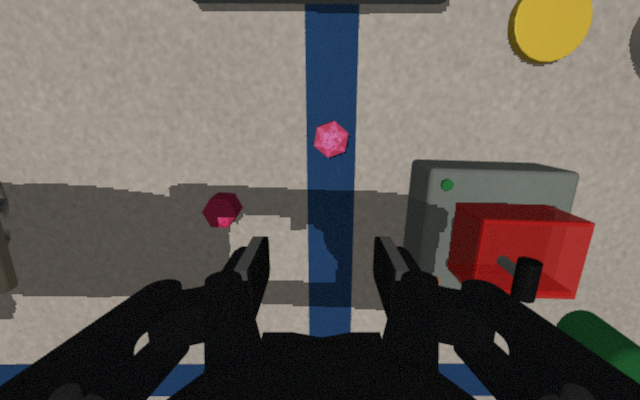

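The far crimson puck (330,139) is chosen over the near one (222,210). Descend on it.

{"fn": "arm_command", "kwargs": {"increments": [[-0.043, 0.08, 0.009, 0, 0.18, 0], [-0.043, 0.09, 0.009, 0, 0.18, 0], [-0.043, 0.1, 0.009, 0, 0.18, 0], [-0.043, 0.11, 0.009, 0, 0.18, 0], [-0.043, 0.13, 0.009, 0, 0.18, 0], [-0.043, 0.15, 0.009, 0, 0.18, 0], [-0.043, 0.163, 0.009, 0, 0.18, 0], [-0.043, 0.17, 0.009, 0, 0.18, 0], [-0.043, 0.174, 0.009, 0, 0.18, 0], [-0.043, 0.174, 0.009, 0, 0.18, 0]]}}

```text
time: 21.9
tool_pos: [469.2, 62.5, 76.2]
tcp_rot: [-90.0, 0.0, -100.3]
ft_force: [0.1, 0.3, -0.0]
finger_gap: 51.2
```

Run:
```python
from h import *
applied([-0.043, 0.174, 0.009, 0, 0.18, 0])
im=r.snapshot("wrist"); save(im,"k_wrist.png")
```

```text
cmd [469.   62.5  75.9] [ -90.     0.  -100.3] meas [469.2  62.5  76.2] [ -90.     0.  -100.3] t 21.9 F [ 0.1  0.3 -0. ] gap 51.2 j [  1.   2. 116.   0.  61.  12.]
```

View pics/k_wrist.png

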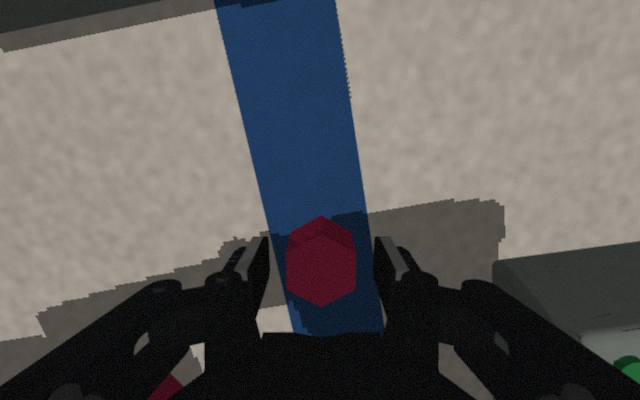

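{"fn": "arm_command", "kwargs": {"increments": [[0, 0, 0, 0, 0, 0], [0, 0, 0, 0, 0, 0], [0, 0, 0, 0, 0, 0], [0, 0, 0, 0, 0, 0], [0, 0, 0, 0, 0, 0], [0, 0, 0, 0, 0, 0], [0, -0.02, 0, 0, 0, 0], [0, -0.05, 0, 0, 0, 0], [0, -0.09, 0, 0, 0, 0], [0, -0.11, 0, 0, 0, 0]], "jaw": 1}}

```text
time: 23.2
tool_pos: [469.7, 62.6, 188.0]
tcp_rot: [-89.9, 0.0, -100.3]
ft_force: [0.6, 0.2, -1.2]
finger_gap: 29.5
```

Run:
```python
from h import *
applied([0,-0.11,0,0,0,0])
plan([442.5,-351.3,186],down(-86))
plan([442.5,-351.3,131],down(-86))
```

```text
cmd [469.   62.5 185.9] [ -90.     0.  -100.3] meas [469.7  62.6 188. ] [ -89.9    0.  -100.3] t 23.2 F [ 0.6  0.2 -1.2] gap 29.5 j [  1.  -7. 113.  -0.  75.  12.]
dist 414.7 row [0.412, -0.0, 0.048, 0.0, -0.25, 0.0]
dist 418.3 row [0.412, 0.055, 0.048, 0.0, -0.25, 0.0]
```

{"fn": "arm_command", "kwargs": {"increments": [[0.03, 0, 0.004, 0, -0.02, 0], [0.08, 0, 0.01, 0, -0.05, 0], [0.135, 0, 0.016, 0, -0.08, 0], [0.19, 0, 0.022, 0, -0.11, 0], [0.245, 0, 0.028, 0, -0.15, 0], [0.3, 0, 0.035, 0, -0.18, 0], [0.35, 0, 0.041, 0, -0.21, 0], [0.39, 0, 0.045, 0, -0.24, 0], [0.408, 0, 0.048, 0, -0.25, 0], [0.412, 0, 0.048, 0, -0.25, 0]]}}

```text
time: 24.45
tool_pos: [442.3, -351.7, 185.4]
tcp_rot: [-90.0, 0.1, -86.1]
ft_force: [0.1, 0.5, -0.4]
finger_gap: 29.2
```

{"fn": "arm_command", "kwargs": {"increments": [[0, 0.008, 0, 0, 0, 0], [0, 0.02, 0, 0, 0, 0], [0, 0.032, 0, 0, 0, 0], [0, 0.042, 0, 0, 0, 0], [0, 0.049, 0, 0, 0, 0], [0, 0.053, 0, 0, 0, 0], [0, 0.055, 0, 0, 0, 0], [0, 0.055, 0, 0, 0, 0], [0, 0.055, 0, 0, 0, 0], [0, 0.055, 0, 0, 0, 0]]}}

```text
time: 25.7
tool_pos: [442.6, -351.5, 131.2]
tcp_rot: [-90.0, -0.0, -86.0]
ft_force: [-0.2, -0.4, -0.6]
finger_gap: 29.4
```

Run:
```python
from h import *
applied([0.412, 0, 0.048, 0, -0.25, 0])
applied([0,0.055,0,0,0,0])
im=r.snapshot("wrist"); save(im,"l_wrist.png")
```

```text
cmd [ 442.5 -351.4  185.9] [-90.  -0. -86.] meas [ 442.6 -351.5  131.2] [-90.  -0. -86.] t 25.7 F [-0.2 -0.4 -0.6] gap 29.4 j [-44.  11. 100.   0.  69. -48.]
cmd [ 442.5 -351.4  130.9] [-90.  -0. -86.] meas [ 442.6 -351.5  131.2] [-90.  -0. -86.] t 25.7 F [-0.2 -0.4 -0.6] gap 29.4 j [-44.  11. 100.   0.  69. -48.]
```

View pics/l_wrist.png

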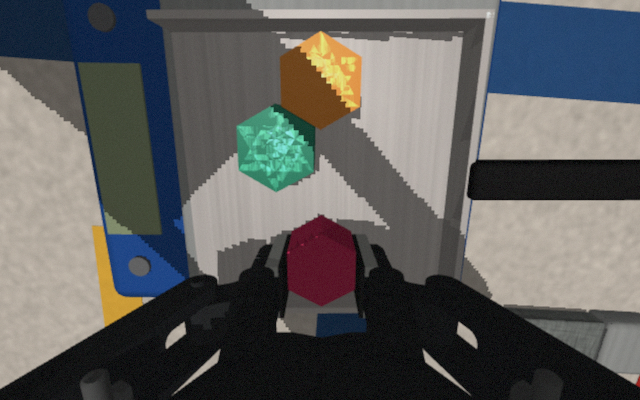

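{"fn": "arm_command", "kwargs": {"increments": [[0, 0, 0, 0, 0, 0], [0, 0, 0, 0, 0, 0], [0, 0, 0, 0, 0, 0], [0, 0, 0, 0, 0, 0], [0, -0.01, 0, 0, 0, 0], [0, -0.03, 0, 0, 0, 0], [0, -0.06, 0, 0, 0, 0], [0, -0.1, 0, 0, 0, 0], [0, -0.13, 0, 0, 0, 0], [0, -0.14, 0, 0, 0, 0]], "jaw": -0.2}}

```text
time: 27.0
tool_pos: [443.4, -352.3, 275.1]
tcp_rot: [-89.8, -0.3, -86.0]
ft_force: [-0.6, -0.0, 0.6]
finger_gap: 51.3
```

Run:
```python
from h import *
applied([0,-0.14,0,0,0,0])
plan([470,-380,280],down(-86))
```

```text
cmd [ 442.5 -351.4  270.9] [-90.  -0. -86.] meas [ 443.4 -352.3  275.1] [-89.8  -0.3 -86. ] t 27.0 F [-0.6 -0.   0.6] gap 51.3 j [-44.   3.  93.   0.  84. -48.]
dist 40.7 row [0.03, -0.009, 0.025, 0.0, 0.0, 0.0]
```

{"fn": "arm_command", "kwargs": {"increments": [[0.03, -0.009, 0.025, 0, 0, 0], [0.03, -0.009, 0.025, 0, 0, 0], [0.03, -0.009, 0.025, 0, 0, 0], [0.03, -0.009, 0.025, 0, 0, 0], [0.03, -0.009, 0.025, 0, 0, 0], [0.03, -0.009, 0.025, 0, 0, 0], [0.03, -0.009, 0.025, 0, 0, 0], [0.03, -0.009, 0.025, 0, 0, 0], [0.03, -0.009, 0.025, 0, 0, 0], [0.03, -0.009, 0.025, 0, 0, 0]]}}

```text
time: 28.25
tool_pos: [469.5, -379.6, 279.9]
tcp_rot: [-90.0, 0.0, -86.0]
ft_force: [0.2, -0.2, -0.6]
finger_gap: 50.9
```

Run:
```python
from h import *
applied([0.03,-0.009,0.025,0,0,0])
m=r.camera_model("wrist"); im=r.snapshot("wrist"); save(im,"m_wrist.png")
np.save("m.npy",im); json.dump({k:v.tolist() for k,v in m.items()},open("m.json","w"))
mb=lm("b")[1]
for t,b in(("tray_pan",(310.9,125.4)),("tray_lip",(244.5,131.9)),("tray_grip",(435.4,115.5))):
    L=r.spot_point("wrist",t)
    if L:
        q=L[0]; print(t,np.round(q["position"],1),round(q["conf"],2),onz("",q["position"],53 if t!="tray_grip" else 70,m).round(1),tri([ray("",q["position"],m),ray("",b,mb)]))
for c in("scene","side"):
    s=r.snapshot(c); save(s,"m_"+c+".png"); 
    L=r.trace(c,"tub_floor"); print(c,[(np.round(q["position"]),q["conf"]) for q in L])
    save(cv2.resize(s[180:310,330:480] if c=="scene" else s[230:390,215:380],None,fx=4 if c=="scene" else 3.7,fy=4 if c=="scene" else 3.7,interpolation=cv2.INTER_CUBIC),"tub_"+c+".png")
```

```text
cmd [ 469.5 -379.6  279.9] [-90.  -0. -86.] meas [ 469.5 -379.6  279.9] [-90.   0. -86.] t 28.25 F [ 0.2 -0.2 -0.6] gap 50.9 j [-44.   9.  86.  -0.  85. -48.]
tray_pan [293.8 114.6] 0.88 [ 439.5 -314.7   53. ] (array([ 438.79445563, -314.41036374,   42.52219472]), [0.4, 0.4])
tray_lip [225.2 117. ] 0.84 [ 375.9 -321.3   53. ] (array([ 357.6804547 , -322.68511705,   -7.60346925]), [0.1, 0.1])
scene [(array([405., 252.]), 0.66)]
side [(array([302., 310.]), 0.78), (array([304., 199.]), 0.67), (array([186., 331.]), 0.28)]
```

View pics/m_wrist.png

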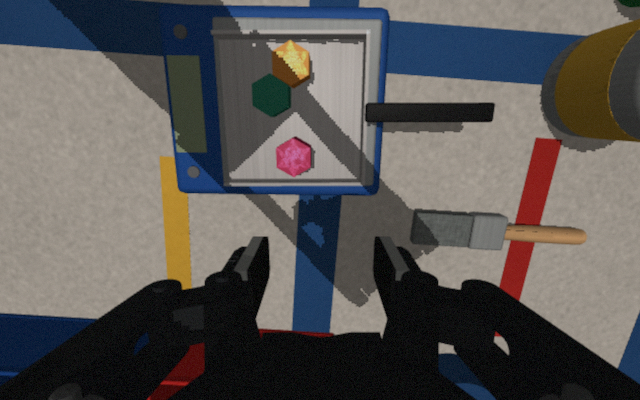

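View pics/tub_scene.png

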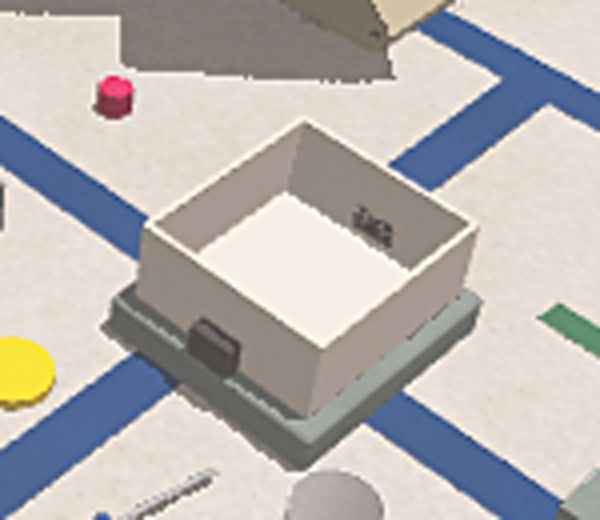

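View pics/tub_side.png

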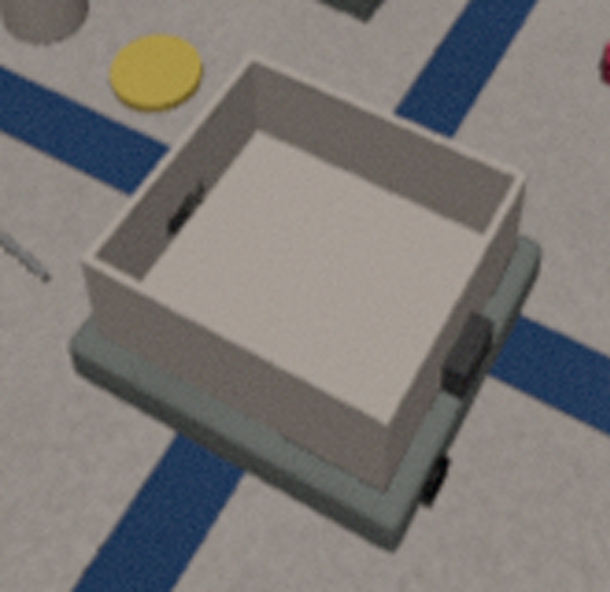

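Run:
```python
from h import *
S=[onz("scene",(u/4+330,v/4+180),122)[:2] for u,v in((305,122),(147,224),(322,350),(478,228))]
D=[onz("side",(u/3.7+215,v/3.7+230),122)[:2] for u,v in((525,178),(255,62),(88,262),(388,425))]
for a,b in zip(S,D): print(a.round(1),b.round(1))
for X in(S,D): 
    c=np.mean(X,0); e=X[1]-X[0]+X[2]-X[3]; f=X[2]-X[1]+X[3]-X[0]; print("centre",c.round(1),"lens",np.linalg.norm(e)/2,np.linalg.norm(f)/2,"ang",np.degrees(np.arctan2(e[1],e[0])),np.degrees(np.arctan2(f[1],f[0])))
m=lm("m")[1]
P=[onz("",uv,77,m) for uv in((367,104),(493,103),(493,121),(367,122))]
print(np.round(P,1), np.mean(P,0).round(1)); d=P[1]-P[0]+P[2]-P[3];print(np.degrees(np.arctan2(d[1],d[0])),np.linalg.norm(d)/2)
mb=lm("b")[1]
g=lambda u,v:(u/2.3+180,v/2.3+10)
for a,b in(((493,103),g(731,214)),((367,104),g(458,235)),((493,121),g(731,252))): print(tri([ray("",a,m),ray("",b,mb)]))
for cam in("scene","side"):
    L=r.spot_point(cam,"tray_grip");print(cam,L[:1])
```

```text
[365.2 204.4] [357.2 201.2]
[556.1 198.8] [549.1 203.1]
[560.2 377.1] [552.9 375.6]
[364.9 378.7] [357.7 377.8]
centre [461.6 289.7] lens 193.14186451439645 176.35723424635427 ang -1.0631976834109969 89.38710372858502
centre [454.2 289.4] lens 193.52576289102336 174.50854081158732 ang -0.056927497999924546 89.2892412435599
[[ 503.1 -301.8   77. ]
 [ 609.4 -293.6   77. ]
 [ 612.5 -308.2   77. ]
 [ 504.6 -316.5   77. ]] [ 557.4 -305.    77. ]
4.412575221557836 107.40914143252539
(array([ 602.10540291, -294.60390011,   91.21951996]), [0.2, 0.2])
(array([ 504.11397788, -301.456565  ,   69.17483307]), [0.0, 0.0])
(array([ 609.44348448, -308.38034428,   82.37194402]), [0.2, 0.2])
scene [{'position': [266.8, 178.1], 'conf': 0.82}]
side [{'position': [362.0, 157.0], 'conf': 0.9}]
```

Run:
```python
from h import *
plan([549.4,-305.6,200],down(4.3))
```

```text
dist 135.0 row [-0.068, 0.08, 0.085, 0.0, -1.576, 0.0]
```

{"fn": "arm_command", "kwargs": {"increments": [[-0.068, 0.08, 0.085, 0, -1.576, 0], [-0.068, 0.08, 0.085, 0, -1.576, 0], [-0.068, 0.08, 0.085, 0, -1.576, 0], [-0.068, 0.08, 0.085, 0, -1.576, 0], [-0.068, 0.08, 0.085, 0, -1.576, 0], [-0.068, 0.08, 0.085, 0, -1.576, 0], [-0.068, 0.08, 0.085, 0, -1.576, 0], [-0.068, 0.08, 0.085, 0, -1.576, 0], [-0.068, 0.08, 0.085, 0, -1.576, 0], [-0.068, 0.08, 0.085, 0, -1.576, 0]]}}

```text
time: 30.0
tool_pos: [549.6, -305.8, 199.9]
tcp_rot: [-90.0, 0.0, 4.3]
ft_force: [-0.1, -0.4, 0.2]
finger_gap: 51.4
```

Run:
```python
from h import *
applied([-0.068, 0.08, 0.085, 0, -1.576, 0])
im=r.snapshot("wrist"); save(im,"n_wrist.png")
plan([549.4,-305.6,124],down(4.3))
```

```text
cmd [ 549.6 -305.8  199.9] [-90.    0.    4.3] meas [ 549.6 -305.8  199.9] [-90.    0.    4.3] t 30.0 F [-0.1 -0.4  0.2] gap 51.4 j [ -34.   16.   87.   -0.   77. -128.]
dist 75.9 row [-0.0, 0.076, 0.0, 0.0, 0.0, 0.0]
```

View pics/n_wrist.png

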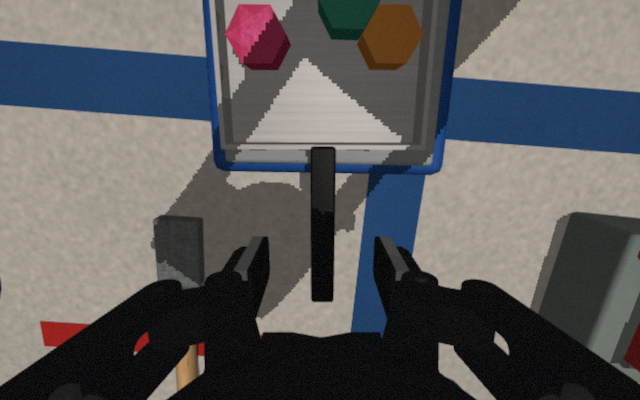

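{"fn": "arm_command", "kwargs": {"increments": [[0, 0.015, 0, 0, 0, 0], [0, 0.03, 0, 0, 0, 0], [0, 0.045, 0, 0, 0, 0], [0, 0.058, 0, 0, 0, 0], [0, 0.067, 0, 0, 0, 0], [0, 0.073, 0, 0, 0, 0], [0, 0.076, 0, 0, 0, 0], [0, 0.076, 0, 0, 0, 0], [0, 0.076, 0, 0, 0, 0], [0, 0.076, 0, 0, 0, 0]]}}

```text
time: 31.3
tool_pos: [549.8, -305.9, 124.4]
tcp_rot: [-90.0, -0.0, 4.3]
ft_force: [0.7, 0.6, 0.1]
finger_gap: 51.3
```

{"fn": "arm_command", "kwargs": {"increments": [[0, 0, 0, 0, 0, 0], [0, 0, 0, 0, 0, 0], [0, 0, 0, 0, 0, 0], [0, 0, 0, 0, 0, 0], [0, 0, 0, 0, 0, 0], [0, 0, 0, 0, 0, 0], [0, 0, 0, 0, 0, 0], [0, 0, 0, 0, 0, 0], [0, 0, 0, 0, 0, 0], [0, 0, 0, 0, 0, 0]], "jaw": 1, "force": 120}}

```text
time: 32.55
tool_pos: [549.6, -305.8, 124.1]
tcp_rot: [-90.0, -0.0, 4.3]
ft_force: [-2.0, 2.4, 5.3]
finger_gap: 13.7
```

Run:
```python
from h import *
applied([0,0.076,0,0,0,0])
im=r.snapshot("wrist"); save(im,"o_wrist.png"); print(r.sense()["wrist_torque"].round(2))
```

```text
cmd [ 549.6 -305.8  123.9] [-90.    0.    4.3] meas [ 549.6 -305.8  124.1] [-90.   -0.    4.3] t 32.55 F [-2.   2.4  5.3] gap 13.7 j [ -34.   20.   90.    0.   70. -128.]
[ 0.35  0.38 -0.08]
```

View pics/o_wrist.png

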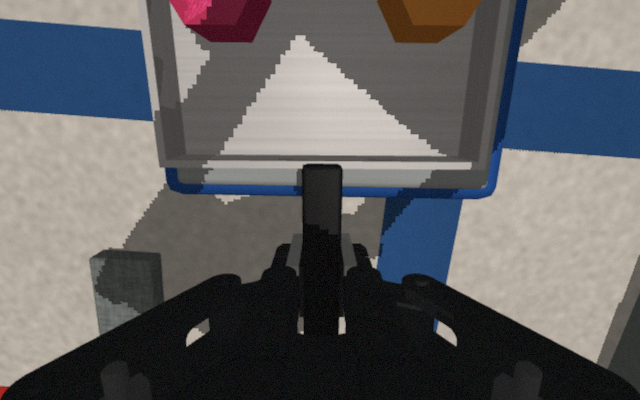

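{"fn": "arm_command", "kwargs": {"increments": [[0, -0.003, 0, 0, 0, 0], [0, -0.008, 0, 0, 0, 0], [0, -0.014, 0, 0, 0, 0], [0, -0.02, 0, 0, 0, 0], [0, -0.026, 0, 0, 0, 0], [0, -0.032, 0, 0, 0, 0], [0, -0.036, 0, 0, 0, 0], [0, -0.039, 0, 0, 0, 0], [0, -0.04, 0, 0, 0, 0], [0, -0.04, 0, 0, 0, 0]]}}

```text
time: 33.85
tool_pos: [549.5, -305.8, 163.8]
tcp_rot: [-90.0, 0.0, 4.3]
ft_force: [-0.6, -0.4, -4.6]
finger_gap: 13.8
```

Run:
```python
from h import *
applied([0,-0.04,0,0,0,0])
im=r.snapshot("wrist"); save(im,"p_wrist.png"); print(r.sense()["wrist_torque"].round(2))
s=r.snapshot("side"); save(cv2.resize(s[110:230,330:470],None,fx=4,fy=4),"p_side.png")
```

```text
cmd [ 549.6 -305.8  163.9] [-90.    0.    4.3] meas [ 549.5 -305.8  163.8] [-90.    0.    4.3] t 33.85 F [-0.6 -0.4 -4.6] gap 13.8 j [ -34.   18.   88.   -0.   74. -128.]
[ 0.05 -0.3  -0.01]
```

View pics/p_wrist.png

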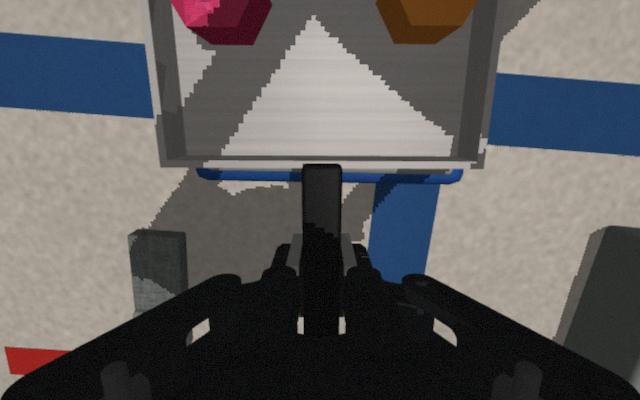

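View pics/p_side.png

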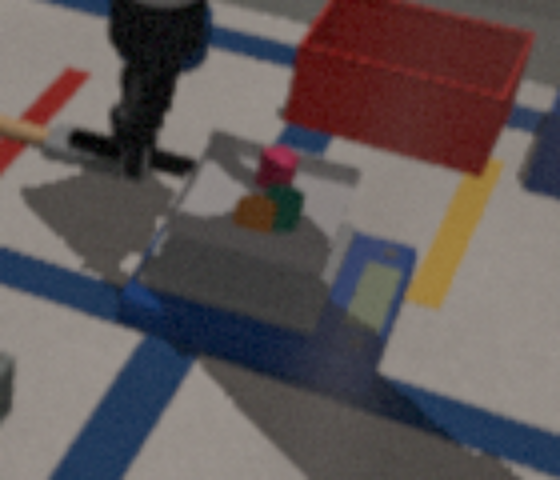

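```bash
cat >> h.py <<'E'
def trayR(psi,th): # tool orientation from tray yaw, tilt(lip down)
    return down(psi)*Rn.from_rotvec([0,0,-np.radians(th)])
def tcp_for_lip(lip,psi,th): return np.array(lip)-trayR(psi,th).apply([-175,71,0])
def rows(P,Q,fr):
    t,rv=plan(P,Q)
    print([[round(float(x*f),4) for x in t]+[round(float(x*f),4) for x in rv] for f in fr])
E
python3 - <<'E'
from h import *
p,q=getc()
up=[549.6,-305.8,264.9]
d=json.load(open(F)); 
print(tcp_for_lip([478,293,194],10,0))
# plan from 'up'
setc(up,q); plan(tcp_for_lip([478,293,194],10,0),trayR(10,0)); setc(p,q)
E
```

```text
[650.34135678 323.38843109 265.        ]
dist 637.2 row [0.148, -0.0, 0.62, 0.0, -0.099, 0.0]
```

{"fn": "arm_command", "kwargs": {"increments": [[0, -0.004, 0, 0, 0, 0], [0, -0.012, 0, 0, 0, 0], [0, -0.024, 0, 0, 0, 0], [0, -0.038, 0, 0, 0, 0], [0, -0.052, 0, 0, 0, 0], [0, -0.066, 0, 0, 0, 0], [0, -0.08, 0, 0, 0, 0], [0, -0.091, 0, 0, 0, 0], [0, -0.098, 0, 0, 0, 0], [0, -0.101, 0, 0, 0, 0]]}}

```text
time: 35.2
tool_pos: [549.6, -305.9, 265.3]
tcp_rot: [-90.0, -0.0, 4.3]
ft_force: [0.0, -0.4, -3.8]
finger_gap: 13.8
```

{"fn": "arm_command", "kwargs": {"increments": [[0.0015, 0, 0.006, 0, 0, 0], [0.005, 0, 0.022, 0, 0, 0], [0.011, 0, 0.045, 0, 0, 0], [0.018, 0, 0.075, 0, 0, 0], [0.026, 0, 0.11, 0, 0, 0], [0.035, 0, 0.147, 0, 0, 0], [0.044, 0, 0.185, 0, 0, 0], [0.053, 0, 0.22, 0, 0, 0], [0.06, 0, 0.245, 0, 0, 0], [0.063, 0, 0.26, 0, 0, 0]]}}

```text
time: 36.45
tool_pos: [592.7, -39.0, 264.8]
tcp_rot: [-90.0, 0.0, 4.4]
ft_force: [0.0, -0.8, -3.7]
finger_gap: 13.6
```

Run:
```python
from h import *
applied([0,-0.101,0,0,0,0])
applied([0.063,0,0.26,0,0,0])
im=r.snapshot("wrist"); save(im,"q_wrist.png"); print(r.sense()["wrist_torque"].round(2))
plan(tcp_for_lip([478,293,194],10,0),trayR(10,0))
```

```text
cmd [ 549.6 -305.8  264.9] [-90.    0.    4.3] meas [592.7 -39.  264.8] [-90.    0.    4.4] t 36.45 F [ 0.  -0.8 -3.7] gap 13.6 j [  -9.    8.   89.    0.   83. -103.]
cmd [592.8 -41.8 264.9] [-90.    0.    4.3] meas [592.7 -39.  264.8] [-90.    0.    4.4] t 36.45 F [ 0.  -0.8 -3.7] gap 13.6 j [  -9.    8.   89.    0.   83. -103.]
[ 0.11 -0.35  0.03]
dist 369.7 row [0.085, -0.0, 0.36, 0.0, -0.099, 0.0]
```

View pics/q_wrist.png

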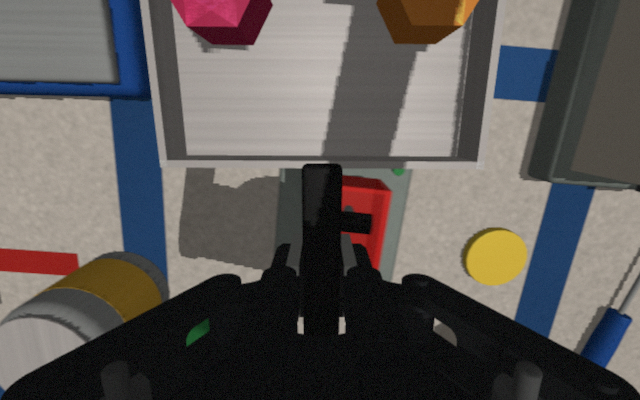

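{"fn": "arm_command", "kwargs": {"increments": [[0.002, 0, 0.007, 0, -0.002, 0], [0.006, 0, 0.026, 0, -0.007, 0], [0.014, 0, 0.06, 0, -0.016, 0], [0.024, 0, 0.103, 0, -0.028, 0], [0.036, 0, 0.153, 0, -0.042, 0], [0.048, 0, 0.203, 0, -0.056, 0], [0.06, 0, 0.253, 0, -0.07, 0], [0.071, 0, 0.3, 0, -0.083, 0], [0.079, 0, 0.335, 0, -0.092, 0], [0.083, 0, 0.353, 0, -0.097, 0]]}}

```text
time: 37.75
tool_pos: [648.7, 318.7, 264.4]
tcp_rot: [-90.0, 0.0, 10.0]
ft_force: [-0.4, -0.7, -3.5]
finger_gap: 13.8
```

Run:
```python
from h import *
applied([0.083,0,0.353,0,-0.097,0])
im=r.snapshot("wrist"); save(im,"s_wrist.png"); m=r.camera_model("wrist")
s=r.snapshot("side"); save(s,"s_side.png")
for th,z in ((10,150),(20,115),(30,105),(40,105)):
    P=tcp_for_lip([478,293,z],10,th); print(th,P.round(1)); plan(P,trayR(10,th))
```

```text
cmd [649.1 316.4 264.9] [-90.    0.    9.9] meas [648.7 318.7 264.4] [-90.   0.  10.] t 37.75 F [-0.4 -0.7 -3.5] gap 13.8 j [ 22.  28.  65.   0.  87. -78.]
10 [635.6 320.8 250.3]
dist 20.3 row [-0.013, 0.015, 0.007, 0.0, -0.002, -0.175]
20 [616.  317.3 241.6]
dist 40.5 row [-0.032, 0.023, 0.007, 0.0, -0.002, -0.349]
30 [592.3 313.2 254. ]
dist 57.9 row [-0.057, 0.011, 0.007, 0.001, -0.002, -0.524]
40 [565.1 308.4 271.9]
dist 84.7 row [-0.084, -0.007, 0.006, 0.001, -0.002, -0.698]
```

View pics/s_wrist.png

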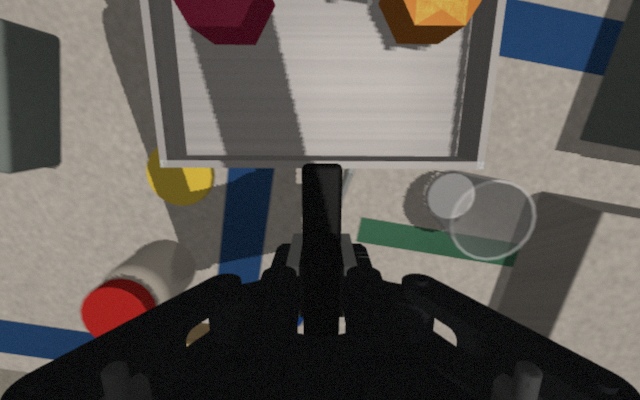

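View pics/s_side.png

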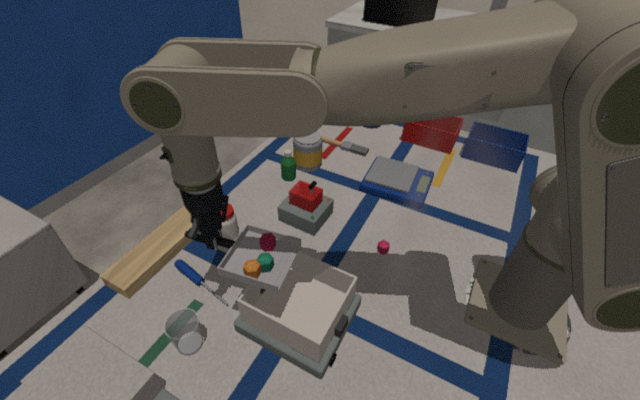

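{"fn": "arm_command", "kwargs": {"increments": [[-0.002, 0.003, 0.001, 0, 0, -0.02], [-0.005, 0.006, 0.002, 0, 0, -0.06], [-0.009, 0.011, 0.004, 0, 0, -0.115], [-0.013, 0.015, 0.006, 0, -0.001, -0.175], [-0.018, 0.018, 0.007, 0, -0.002, -0.225], [-0.023, 0.02, 0.007, 0, -0.002, -0.27], [-0.027, 0.022, 0.007, 0, -0.002, -0.305], [-0.03, 0.023, 0.007, 0, -0.002, -0.33], [-0.031, 0.023, 0.007, 0, -0.002, -0.345], [-0.032, 0.023, 0.007, 0, -0.002, -0.349]]}}

```text
time: 39.1
tool_pos: [616.3, 317.5, 242.1]
tcp_rot: [-90.0, -20.0, 10.0]
ft_force: [-1.2, 0.1, -3.8]
finger_gap: 13.7
```

Run:
```python
from h import *
applied([-0.032,0.023,0.007,0,-0.002,-0.349])
im=r.snapshot("wrist"); save(im,"t_wrist.png"); m=r.camera_model("wrist")
s=r.snapshot("side"); save(cv2.resize(s[180:390,150:430],None,fx=2.8,fy=2.8),"t_side.png")
for th,z in ((25,108),(30,105),(40,105)):
    P=tcp_for_lip([478,293,z],10,th); plan(P,trayR(10,th))
```

```text
cmd [616.4 317.8 241.9] [-90. -20.  10.] meas [616.3 317.5 242.1] [-90. -20.  10.] t 39.1 F [-1.2  0.1 -3.8] gap 13.7 j [ 25.  10.  91.  -6.  60. -73.]
dist 12.8 row [-0.01, -0.008, -0.0, 0.0, -0.0, -0.087]
dist 27.3 row [-0.019, -0.02, -0.0, 0.0, -0.0, -0.175]
dist 60.2 row [-0.039, -0.046, -0.0, 0.0, -0.0, -0.349]
```

View pics/t_side.png

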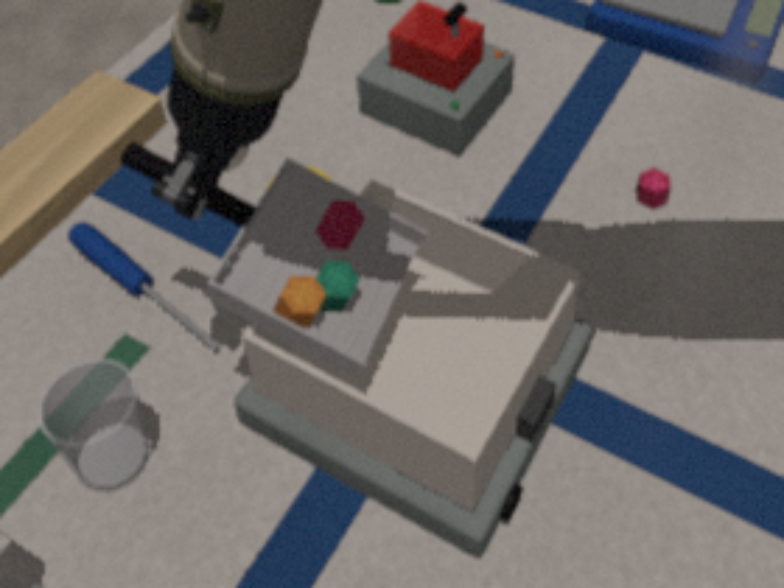

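The tray tips with its lip well inside the tub; pucks haven't moved yet. Tilt on to 40°.

{"fn": "arm_command", "kwargs": {"increments": [[-0.003, -0.002, 0, 0, 0, -0.02], [-0.006, -0.005, 0, 0, 0, -0.05], [-0.01, -0.008, 0, 0, 0, -0.087], [-0.013, -0.012, 0, 0, 0, -0.12], [-0.017, -0.016, 0, 0, 0, -0.15], [-0.021, -0.022, 0, 0, 0, -0.19], [-0.026, -0.029, 0, 0, 0, -0.24], [-0.031, -0.036, 0, 0, 0, -0.285], [-0.036, -0.042, 0, 0, 0, -0.325], [-0.039, -0.046, 0, 0, 0, -0.349]]}}

```text
time: 40.45
tool_pos: [564.2, 308.8, 272.2]
tcp_rot: [-90.0, -40.1, 10.0]
ft_force: [0.4, -0.5, -3.3]
finger_gap: 13.6
```

Run:
```python
from h import *
applied([-0.039,-0.046,0,0,0,-0.349])
im=r.snapshot("wrist"); save(im,"u_wrist.png")
s=r.snapshot("side"); save(cv2.resize(s[180:390,150:430],None,fx=2.8,fy=2.8),"u_side.png")
```

```text
cmd [564.8 308.8 271.8] [-90. -40.  10.] meas [564.2 308.8 272.2] [-90.  -40.1  10. ] t 40.45 F [ 0.4 -0.5 -3.3] gap 13.6 j [ 30.  -9. 112. -20.  40. -59.]
```

View pics/u_side.png

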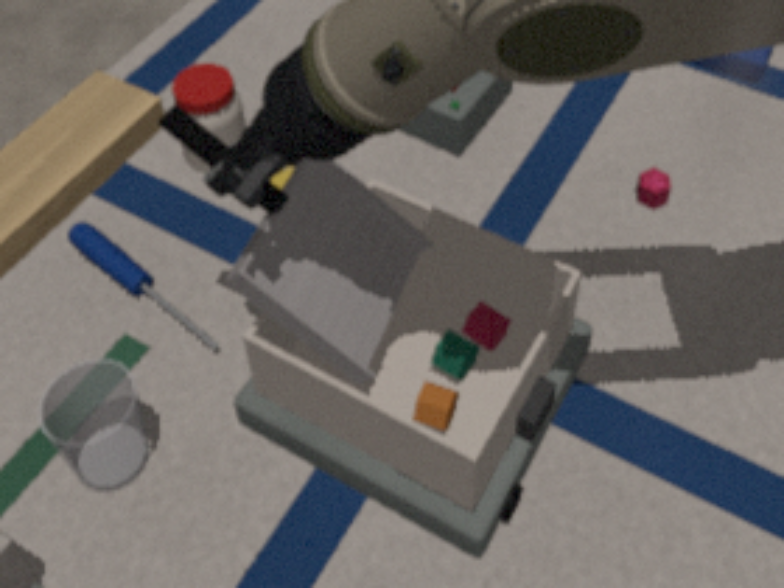

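View pics/u_wrist.png

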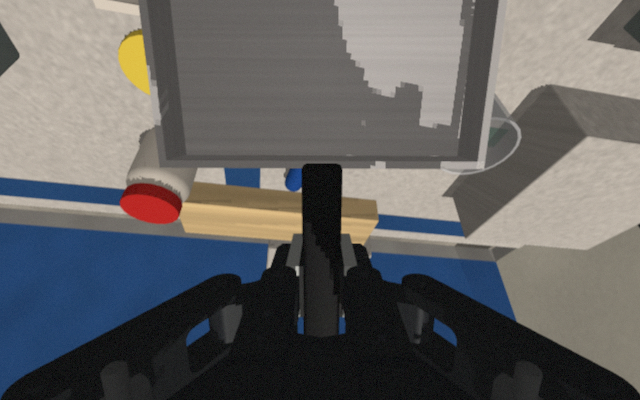

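Run:
```python
from h import *
plan(tcp_for_lip([478,293,194],10,0),trayR(10,0))
for c in("scene","side"):
    s=r.snapshot(c); L=r.spot_point(c,"scale_top"); print(c,L)
    if L: print(onz(c,L[0]["position"],50))
    uv=proj(c,[442,-310,50]).astype(int); print(uv)
    u,v=uv; save(cv2.resize(s[v-50:v+50,u-60:u+60],None,fx=6,fy=6,interpolation=cv2.INTER_CUBIC),f"v_{c}.png")
```

```text
dist 87.1 row [0.062, 0.061, -0.0, 0.0, -0.0, 0.698]
scene [{'position': [287.8, 171.8], 'conf': 0.81}]
[ 454.52215119 -305.92679932   50.        ]
[289 170]
side []
[392 171]
```

View pics/v_scene.png

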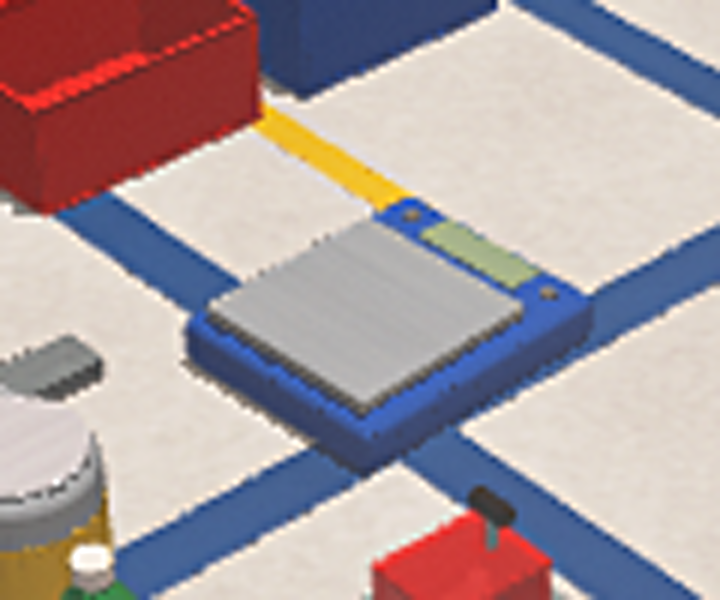

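View pics/v_side.png

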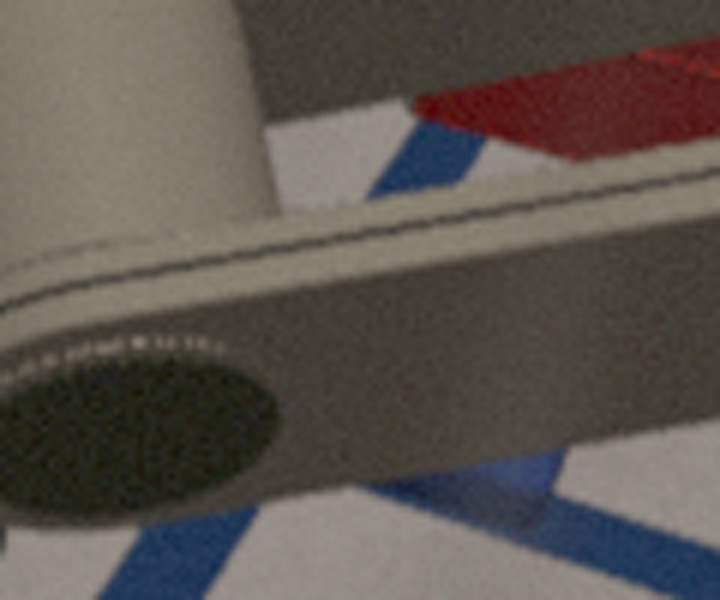

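Run:
```python
from h import *
s=cv2.imread("pics/s_side.png"); cv2.imwrite("pics/s_sidec.png",cv2.resize(s[140:220,345:450],None,fx=7,fy=7,interpolation=cv2.INTER_CUBIC))
X=np.array([onz("scene",(u/6+229,v/6+120),50)[:2] for u,v in((370,220),(522,312),(366,405),(208,310))]); print(X.round(1),X.mean(0))
```

```text
[[ 377.2 -378.3]
 [ 372.7 -230.8]
 [ 513.8 -223.8]
 [ 524.5 -369.8]] [ 447.06379495 -300.67748911]
```

View pics/s_sidec.png

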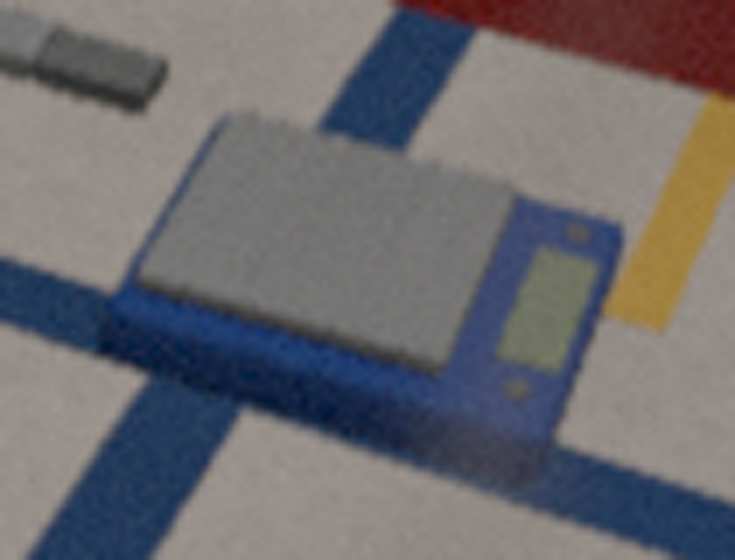

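{"fn": "arm_command", "kwargs": {"increments": [[0.003, 0.003, 0, 0, 0, 0.035], [0.01, 0.01, 0, 0, 0, 0.11], [0.018, 0.018, 0, 0, 0, 0.2], [0.027, 0.027, 0, 0, 0, 0.3], [0.036, 0.036, 0, 0, 0, 0.41], [0.045, 0.045, 0, 0, 0, 0.51], [0.053, 0.053, 0, 0, 0, 0.6], [0.058, 0.058, 0, 0, 0, 0.66], [0.061, 0.061, 0, 0, 0, 0.69], [0.062, 0.061, 0, 0, 0, 0.698]]}}

```text
time: 42.0
tool_pos: [651.2, 323.7, 264.1]
tcp_rot: [-90.0, 0.1, 10.0]
ft_force: [-0.4, 0.3, -3.5]
finger_gap: 14.1
```

Run:
```python
from h import *
applied([0.062,0.061,0,0,0,0.698])
X=np.array([onz("side",(u/7+345,v/7+140),50)[:2] for u,v in((228,115),(515,188),(445,368),(137,280))]); print(X.round(1),X.mean(0))
m=lm("m")[1]; c=proj("",[442,-309,50],m); print(c)
im,m=lm("m"); save(cv2.resize(im[0:200,150:400],None,fx=3.2,fy=3,interpolation=cv2.INTER_CUBIC)[:, :800],"m_crop.png")
```

```text
cmd [650.2 323.8 264.9] [-90.   0.  10.] meas [651.2 323.7 264.1] [-90.    0.1  10. ] t 42.0 F [-0.4  0.3 -3.5] gap 14.1 j [ 22.  28.  64.   0.  87. -78.]
[[ 517.1 -365.8]
 [ 370.9 -377.7]
 [ 359.5 -228.8]
 [ 505.8 -218.7]] [ 438.30725543 -297.75582548]
[297.00432474 108.46030665]
```

View pics/m_crop.png

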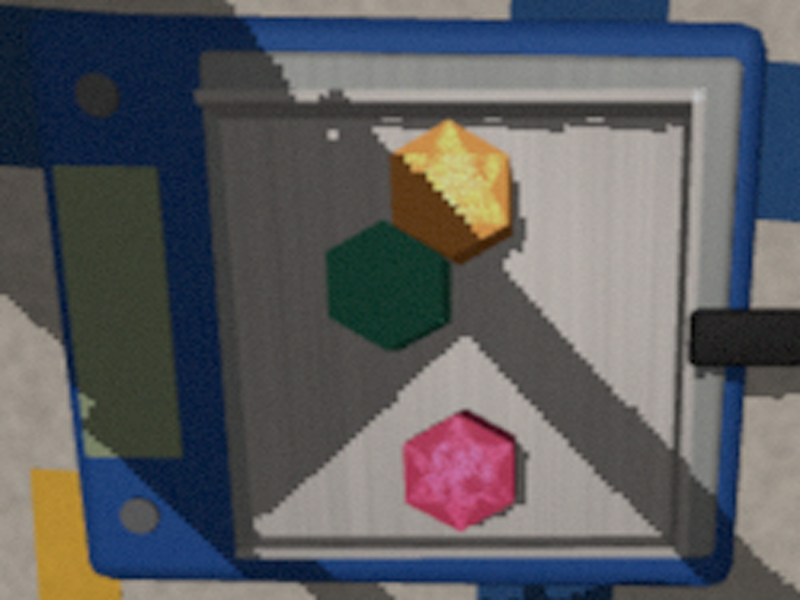

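Run:
```python
from h import *
m=lm("m")[1]
a,b,c=[onz("",(u/3.2+150,v/3),50,m)[:2] for u,v in((203,53),(742,58),(714,556))]
print(a,b,c,np.linalg.norm(b-a),np.linalg.norm(c-b),"ctr",(a+c)/2, np.degrees(np.arctan2(*(b-a)[::-1])))
d,e=[onz("",(u/3.2+150,v/3),72,m)[:2] for u,v in((197,97),(703,90))]
print("tray wall top corners",d,e,np.linalg.norm(d-e))
```

```text
[ 365.63947118 -238.21214789] [ 512.15627897 -229.34463071] [ 521.24053546 -377.14538626] 146.78490326730972 148.07966456479437 ctr [ 443.44000332 -307.67876707] 3.4634410379904637
tray wall top corners [ 371.17632447 -254.69244991] [ 499.72614589 -244.04400166] 128.9901005363887
```

Run:
```python
from h import *
plan([600,0,265],down(7))
p,q=getc(); setc([600,0,264.9],down(7)); plan([552.7,-299.3,264.9],down(4)); setc(p,q)
```

```text
dist 327.7 row [-0.106, 0.0, -0.31, 0.0, 0.052, 0.0]
dist 303.0 row [-0.083, -0.0, -0.291, 0.0, 0.052, -0.0]
```

{"fn": "arm_command", "kwargs": {"increments": [[-0.004, 0, -0.012, 0, 0.002, 0], [-0.013, 0, -0.037, 0, 0.006, 0], [-0.026, 0, -0.075, 0, 0.012, 0], [-0.041, 0, -0.12, 0, 0.02, 0], [-0.056, 0, -0.165, 0, 0.028, 0], [-0.072, 0, -0.21, 0, 0.035, 0], [-0.086, 0, -0.25, 0, 0.042, 0], [-0.096, 0, -0.28, 0, 0.047, 0], [-0.103, 0, -0.3, 0, 0.05, 0], [-0.106, 0, -0.31, 0, 0.052, 0]]}}

```text
time: 43.25
tool_pos: [599.1, -0.9, 265.4]
tcp_rot: [-90.0, -0.0, 6.9]
ft_force: [-0.2, 0.4, -2.7]
finger_gap: 13.7
```

{"fn": "arm_command", "kwargs": {"increments": [[-0.004, 0, -0.014, 0, 0.002, 0], [-0.012, 0, -0.042, 0, 0.007, 0], [-0.022, 0, -0.077, 0, 0.014, 0], [-0.033, 0, -0.116, 0, 0.02, 0], [-0.045, 0, -0.158, 0, 0.028, 0], [-0.057, 0, -0.2, 0, 0.036, 0], [-0.068, 0, -0.238, 0, 0.043, 0], [-0.076, 0, -0.266, 0, 0.048, 0], [-0.081, 0, -0.284, 0, 0.051, 0], [-0.083, 0, -0.291, 0, 0.052, 0]]}}

```text
time: 44.5
tool_pos: [552.6, -299.3, 264.9]
tcp_rot: [-90.0, 0.0, 4.0]
ft_force: [-0.3, 0.1, -3.0]
finger_gap: 13.6
```

Run:
```python
from h import *
applied([-0.106,0,-0.31,0,0.052,0])
applied([-0.083,0,-0.291,0,0.052,0])
plan([552.7,-299.3,124.5],down(4))
im=r.snapshot("wrist"); save(im,"w_wrist.png")
s=r.snapshot("side"); save(s,"w_side.png")
```

```text
cmd [5.995e+02 1.000e-01 2.650e+02] [-90.  -0.   7.] meas [ 552.6 -299.3  264.9] [-90.   0.   4.] t 44.5 F [-0.3  0.1 -3. ] gap 13.6 j [ -33.   13.   83.    0.   84. -127.]
cmd [ 552.6 -298.8  265.1] [-90.  -0.   4.] meas [ 552.6 -299.3  264.9] [-90.   0.   4.] t 44.5 F [-0.3  0.1 -3. ] gap 13.6 j [ -33.   13.   83.    0.   84. -127.]
dist 140.6 row [0.0, 0.141, -0.0, 0.0, 0.0, 0.0]
```

View pics/w_side.png

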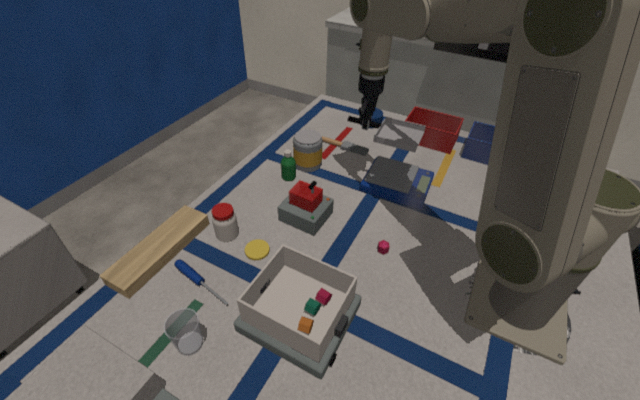

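View pics/w_wrist.png

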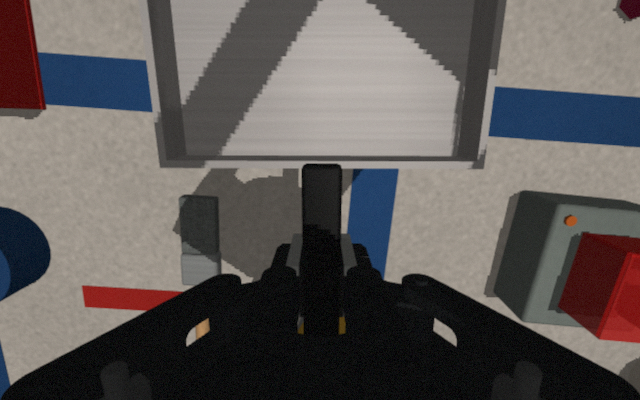

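{"fn": "arm_command", "kwargs": {"increments": [[0, 0.006, 0, 0, 0, 0], [0, 0.02, 0, 0, 0, 0], [0, 0.04, 0, 0, 0, 0], [0, 0.062, 0, 0, 0, 0], [0, 0.084, 0, 0, 0, 0], [0, 0.104, 0, 0, 0, 0], [0, 0.119, 0, 0, 0, 0], [0, 0.128, 0, 0, 0, 0], [0, 0.132, 0, 0, 0, 0], [0, 0.134, 0, 0, 0, 0]]}}

```text
time: 45.85
tool_pos: [552.9, -299.1, 131.6]
tcp_rot: [-90.1, -0.0, 4.0]
ft_force: [-0.1, 0.6, -3.2]
finger_gap: 13.9
```

{"fn": "arm_command", "kwargs": {"increments": [[0, 0.001, 0, 0, 0, 0], [0, 0.002, 0, 0, 0, 0], [0, 0.003, 0, 0, 0, 0], [0, 0.004, 0, 0, 0, 0], [0, 0.005, 0, 0, 0, 0], [0, 0.006, 0, 0, 0, 0], [0, 0.007, 0, 0, 0, 0], [0, 0.007, 0, 0, 0, 0], [0, 0.007, 0, 0, 0, 0], [0, 0.007, 0, 0, 0, 0]]}}

```text
time: 47.1
tool_pos: [552.7, -298.9, 124.3]
tcp_rot: [-90.0, -0.0, 4.0]
ft_force: [-1.5, 0.3, 1.5]
finger_gap: 13.7
```

Run:
```python
from h import *
applied([0,0.134,0,0,0,0])
applied([0,0.007,0,0,0,0])
im=r.snapshot("wrist"); save(im,"x_wrist.png"); print(r.sense()["wrist_torque"])
```

```text
cmd [ 552.6 -298.9  131.1] [-90.  -0.   4.] meas [ 552.7 -298.9  124.3] [-90.  -0.   4.] t 47.1 F [-1.5  0.3  1.5] gap 13.7 j [ -33.   20.   90.   -0.   70. -127.]
cmd [ 552.6 -298.9  124.1] [-90.  -0.   4.] meas [ 552.7 -298.9  124.3] [-90.  -0.   4.] t 47.1 F [-1.5  0.3  1.5] gap 13.7 j [ -33.   20.   90.   -0.   70. -127.]
[ 0.17020576  0.10482807 -0.07894109]
```

View pics/x_wrist.png

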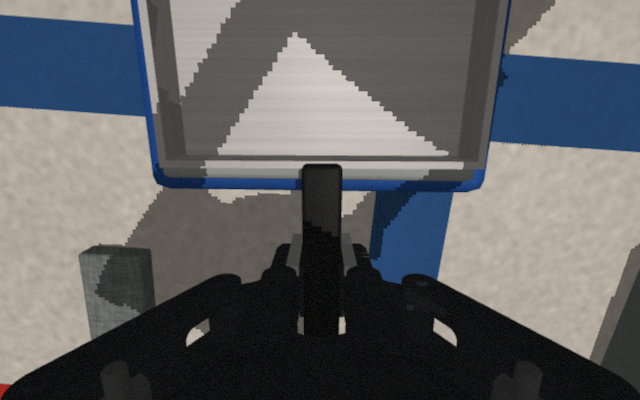

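{"fn": "arm_command", "kwargs": {"increments": [[0, 0, 0, 0, 0, 0], [0, 0, 0, 0, 0, 0], [0, 0, 0, 0, 0, 0], [0, 0, 0, 0, 0, 0], [0, 0, 0, 0, 0, 0], [0, 0, 0, 0, 0, 0], [0, -0.005, 0, 0, 0, 0], [0, -0.02, 0, 0, 0, 0], [0, -0.04, 0, 0, 0, 0], [0, -0.06, 0, 0, 0, 0]], "jaw": -0.2, "force": 40}}

```text
time: 48.4
tool_pos: [553.0, -299.1, 186.5]
tcp_rot: [-90.1, -0.1, 4.0]
ft_force: [-0.1, 0.1, -0.1]
finger_gap: 51.4
```

Run:
```python
from h import *
applied([0,-0.06,0,0,0,0])
plan([469.5,-379.6,300],down(-86))
```

```text
cmd [ 552.6 -298.9  184.1] [-90.  -0.   4.] meas [ 553.  -299.1  186.5] [-90.1  -0.1   4. ] t 48.4 F [-0.1  0.1 -0.1] gap 51.4 j [ -33.   16.   88.   -0.   76. -127.]
dist 163.9 row [-0.089, -0.116, -0.075, 0.0, 1.571, 0.0]
```

{"fn": "arm_command", "kwargs": {"increments": [[-0.089, -0.116, -0.075, 0, 1.571, 0], [-0.089, -0.116, -0.075, 0, 1.571, 0], [-0.089, -0.116, -0.075, 0, 1.571, 0], [-0.089, -0.116, -0.075, 0, 1.571, 0], [-0.089, -0.116, -0.075, 0, 1.571, 0], [-0.089, -0.116, -0.075, 0, 1.571, 0], [-0.089, -0.116, -0.075, 0, 1.571, 0], [-0.089, -0.116, -0.075, 0, 1.571, 0], [-0.089, -0.116, -0.075, 0, 1.571, 0], [-0.089, -0.116, -0.075, 0, 1.571, 0]]}}

```text
time: 49.65
tool_pos: [469.1, -380.0, 301.7]
tcp_rot: [-89.9, -0.1, -86.0]
ft_force: [-0.2, 0.2, 0.0]
finger_gap: 51.4
```

Run:
```python
from h import *
applied([-0.089,-0.116,-0.075,0,1.571,0])
m=r.camera_model("wrist"); im=r.snapshot("wrist"); save(im,"y_wrist.png")
L=r.spot_point("wrist","tray_pan"); print(L[:1], onz("",L[0]["position"],53,m) if L else "")
np.save("y.npy",im); json.dump({k:v.tolist() for k,v in m.items()},open("y.json","w"))
save(cv2.resize(im[0:200,150:400],None,fx=3.2,fy=3,interpolation=cv2.INTER_CUBIC),"y_crop.png")
plan([600,-90,300],down(-90))
```

```text
cmd [ 469.  -379.9  300.1] [-90.  -0. -86.] meas [ 469.1 -380.   301.7] [-89.9  -0.1 -86. ] t 49.65 F [-0.2  0.2  0. ] gap 51.4 j [-44.   8.  85.  -0.  87. -48.]
[{'position': [300.4, 104.1], 'conf': 0.9}] [ 443.63456757 -305.04176755   53.        ]
dist 318.1 row [-0.28, 0.0, 0.151, -0.0, 0.07, 0.0]
```

View pics/y_crop.png

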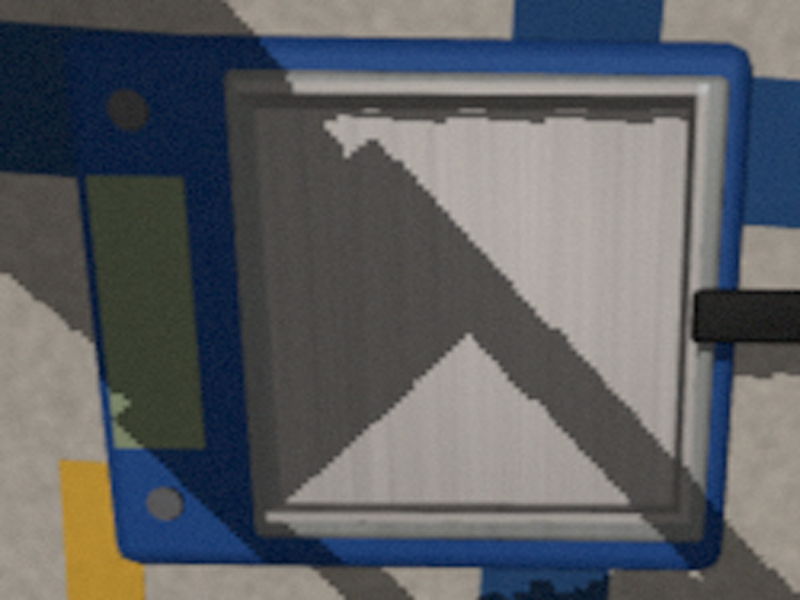

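{"fn": "arm_command", "kwargs": {"increments": [[-0.28, 0, 0.151, 0, 0.07, 0], [-0.28, 0, 0.151, 0, 0.07, 0], [-0.28, 0, 0.151, 0, 0.07, 0], [-0.28, 0, 0.151, 0, 0.07, 0], [-0.28, 0, 0.151, 0, 0.07, 0], [-0.28, 0, 0.151, 0, 0.07, 0], [-0.28, 0, 0.151, 0, 0.07, 0], [-0.28, 0, 0.151, 0, 0.07, 0], [-0.28, 0, 0.151, 0, 0.07, 0], [-0.28, 0, 0.151, 0, 0.07, 0]]}}

```text
time: 51.0
tool_pos: [599.8, -91.0, 300.1]
tcp_rot: [-90.0, -0.0, -90.1]
ft_force: [0.5, -0.3, 0.1]
finger_gap: 51.2
```

Run:
```python
from h import *
applied([-0.28,0,0.151,0,0.07,0])
m=r.camera_model("wrist"); im=r.snapshot("wrist"); save(im,"z_wrist.png")
np.save("z.npy",im); json.dump({k:v.tolist() for k,v in m.items()},open("z.json","w"))
for t in("cover_bar","cover_hinge"):
    L=r.spot_point("wrist",t)
    for q in L[:1]: print(t,np.round(q["position"],1),round(q["conf"],2),onz("",q["position"],138 if t=="cover_bar" else 62,m)); 
    if t=="cover_bar":
        print(tri([ray("",L[0]["position"],m),ray("",(508.2,144.8),lm("c")[1])]))
u,v=proj("",[640,-20,90],m).astype(int); print(u,v)
u0,v0=max(u-110,0),max(v-90,0); print(u0,v0); save(cv2.resize(im[v0:v0+170,u0:u0+220],None,fx=3.5,fy=3.5,interpolation=cv2.INTER_CUBIC),"z_crop.png")
```

```text
cmd [600.1 -90.  300. ] [-90.  -0. -90.] meas [599.8 -91.  300.1] [-90.   -0.  -90.1] t 51.0 F [ 0.5 -0.3  0.1] gap 51.2 j [-13.   9.  84.  -0.  87. -13.]
cover_bar [313.8 107.9] 0.57 [594.69655819 -20.06520329 138.        ]
(array([594.54679215, -20.73801044, 137.03218594]), [0.7, 0.7])
cover_hinge [378.2 112.1] 0.78 [654.95561386 -22.08005279  62.        ]
366 109
256 19
```

View pics/z_crop.png

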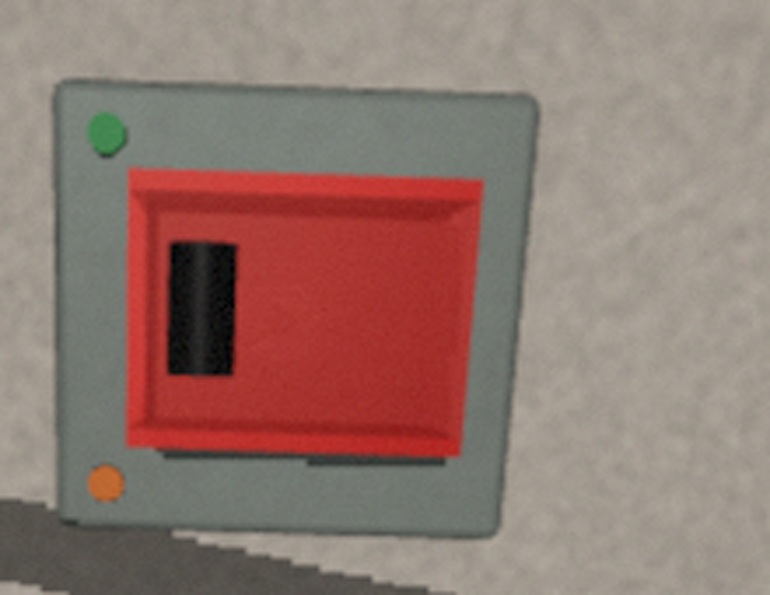

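Run:
```python
from h import *
m=lm("z")[1]
f=lambda u,v,z:onz("",(u/3.5+256,v/3.5+19),z,m)[:2]
C=[f(*p,60) for p in((56,84),(538,97),(497,536),(62,520))]; print(np.round(C,1),np.mean(C,0))
B=[f(*p,145) for p in((203,241),(203,375))]; print("bar",np.round(B,1))
T=[f(*p,110) for p in((129,169),(483,181),(461,456),(128,446))]; print("cover top?",np.round(T,1))
d=np.array(C[1])-C[0]+C[2]-C[3]; print(np.degrees(np.arctan2(d[1],d[0])))
e=np.array(C[0])-C[3]+C[1]-C[2]; print(np.degrees(np.arctan2(e[1],e[0]))-90)
```

```text
[[555.   39.2]
 [681.7  35.8]
 [678.2 -81. ]
 [551.8 -76. ]] [616.6700568  -20.47731403]
bar [[595.1  -7. ]
 [594.9 -32.7]]
cover top? [[577.9  11.3]
 [657.4   8.6]
 [655.7 -52.7]
 [576.1 -50.2]]
-1.8889882218440444
-1.6625753526237332
```

Run:
```python
from h import *
b=np.radians(-1.8); u=np.array([np.cos(b),np.sin(b),0]); H=np.array([656.7,-21.7,62])
bar=H-62*u+[0,0,76]; print(bar)
plan(bar+[0,0,54+60],down(-1.8))
a0=np.arctan2(76,-62); 
for th in np.arange(0,1.61,.08): print(round(th,2),round(.09808*(np.cos(a0-th)-np.cos(a0)),4),round(-.09808*(np.sin(a0-th)-np.sin(a0)),4))
```

```text
[594.73059326 -19.75253294 138.        ]
dist 85.3 row [-0.07, 0.048, -0.005, 0.0, -1.539, 0.0]
0.0 0.0 -0.0
0.08 0.0063 -0.0047
0.16 0.0129 -0.0089
0.24 0.0198 -0.0126
0.32 0.0271 -0.0156
0.4 0.0345 -0.0181
0.48 0.0421 -0.02
0.56 0.0498 -0.0213
0.64 0.0577 -0.022
0.72 0.0655 -0.022
0.8 0.0733 -0.0214
0.88 0.0811 -0.0202
0.96 0.0887 -0.0184
1.04 0.0962 -0.0159
1.12 0.1034 -0.0129
1.2 0.1104 -0.0093
1.28 0.117 -0.0052
1.36 0.1233 -0.0005
1.44 0.1293 0.0046
1.52 0.1348 0.0102
1.6 0.1398 0.0162
```

{"fn": "arm_command", "kwargs": {"increments": [[-0.07, 0.048, -0.005, 0, -1.539, 0], [-0.07, 0.048, -0.005, 0, -1.539, 0], [-0.07, 0.048, -0.005, 0, -1.539, 0], [-0.07, 0.048, -0.005, 0, -1.539, 0], [-0.07, 0.048, -0.005, 0, -1.539, 0], [-0.07, 0.048, -0.005, 0, -1.539, 0], [-0.07, 0.048, -0.005, 0, -1.539, 0], [-0.07, 0.048, -0.005, 0, -1.539, 0], [-0.07, 0.048, -0.005, 0, -1.539, 0], [-0.07, 0.048, -0.005, 0, -1.539, 0]]}}

```text
time: 52.4
tool_pos: [595.1, -20.1, 252.0]
tcp_rot: [-90.0, -0.0, -1.9]
ft_force: [0.0, 0.2, 0.1]
finger_gap: 51.2
```

Run:
```python
from h import *
applied([-0.07,0.048,-0.005,0,-1.539,0])
m=r.camera_model("wrist"); im=r.snapshot("wrist"); save(im,"aa_wrist.png")
L=r.spot_point("wrist","cover_bar"); print(L[:1], onz("",L[0]["position"],138,m) if L else "")
s=r.snapshot("side"); save(cv2.resize(s[120:330,180:420],None,fx=3,fy=2.8),"aa_side.png")
```

```text
cmd [595.1 -20.  252. ] [-90.   -0.   -1.8] meas [595.1 -20.1 252. ] [-90.   -0.   -1.9] t 52.4 F [0.  0.2 0.1] gap 51.2 j [ -7.   8.  90.  -0.  82. -95.]
[{'position': [322.1, 223.9], 'conf': 0.84}] [595.47259381 -19.6922969  138.        ]
```

View pics/aa_wrist.png

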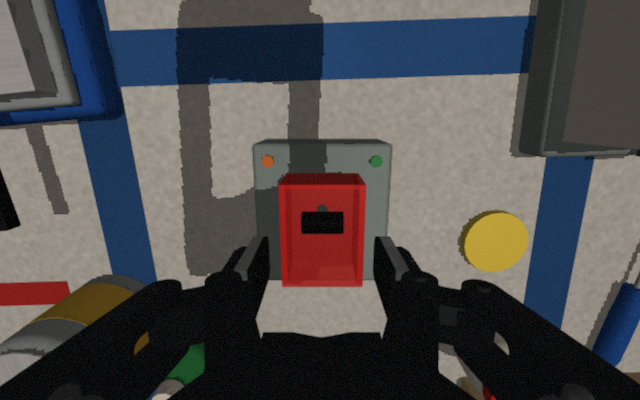

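View pics/aa_side.png

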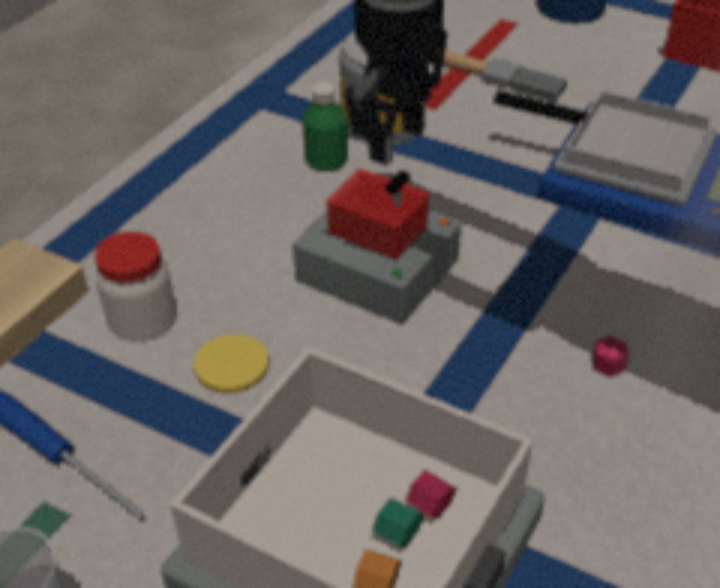

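{"fn": "arm_command", "kwargs": {"increments": [[0, 0.01, 0, 0, 0, 0], [0, 0.02, 0, 0, 0, 0], [0, 0.03, 0, 0, 0, 0], [0, 0.04, 0, 0, 0, 0], [0, 0.048, 0, 0, 0, 0], [0, 0.054, 0, 0, 0, 0], [0, 0.058, 0, 0, 0, 0], [0, 0.058, 0, 0, 0, 0], [0, 0.058, 0, 0, 0, 0], [0, 0.058, 0, 0, 0, 0]]}}

```text
time: 53.8
tool_pos: [595.3, -20.0, 194.4]
tcp_rot: [-90.0, -0.0, -1.8]
ft_force: [0.1, -0.0, -0.6]
finger_gap: 51.7
```

{"fn": "arm_command", "kwargs": {"increments": [[0, 0, 0, 0, 0, 0], [0, 0, 0, 0, 0, 0], [0, 0, 0, 0, 0, 0], [0, 0, 0, 0, 0, 0], [0, 0, 0, 0, 0, 0], [0, 0, 0, 0, 0, 0], [0, 0, 0, 0, 0, 0], [0, 0, 0, 0, 0, 0], [0, 0, 0, 0, 0, 0], [0, 0, 0, 0, 0, 0]], "jaw": 1, "force": 25}}

```text
time: 55.05
tool_pos: [595.2, -19.7, 194.3]
tcp_rot: [-90.0, -0.0, -1.8]
ft_force: [-2.6, 4.1, 4.7]
finger_gap: 25.7
```

Run:
```python
from h import *
applied([0,0.058,0,0,0,0])
im=r.snapshot("wrist"); save(im,"bb_wrist.png")
```

```text
cmd [595.1 -20.  194. ] [-90.   -0.   -1.8] meas [595.2 -19.7 194.3] [-90.   -0.   -1.8] t 55.05 F [-2.6  4.1  4.7] gap 25.7 j [ -7.  11.  93.   0.  76. -95.]
```

View pics/bb_wrist.png

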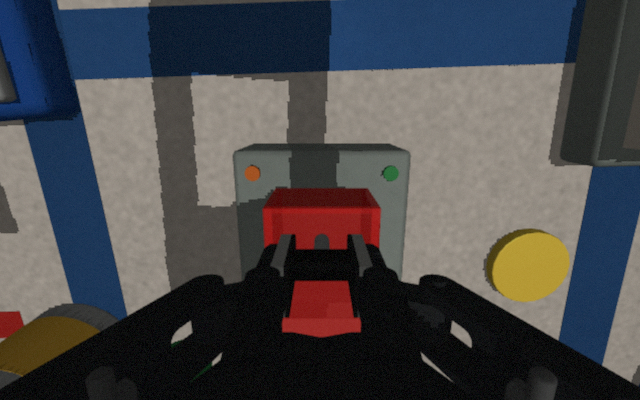

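Bar held (gap 25.7). Swing along the arc, first to 0.8 rad.

{"fn": "arm_command", "kwargs": {"increments": [[0.0063, -0.0047, 0, 0, 0, 0], [0.0129, -0.0089, 0, 0, 0, 0], [0.0198, -0.0126, 0, 0, 0, 0], [0.0271, -0.0156, 0, 0, 0, 0], [0.0345, -0.0181, 0, 0, 0, 0], [0.0421, -0.02, 0, 0, 0, 0], [0.0498, -0.0213, 0, 0, 0, 0], [0.0577, -0.022, 0, 0, 0, 0], [0.0655, -0.022, 0, 0, 0, 0], [0.0733, -0.0214, 0, 0, 0, 0]]}}

```text
time: 56.35
tool_pos: [668.1, -22.0, 214.9]
tcp_rot: [-90.0, 0.1, -1.8]
ft_force: [-2.3, 4.1, 2.2]
finger_gap: 25.3
```

Run:
```python
from h import *
applied([0.0733,-0.0214,0,0,0,0])
im=r.snapshot("wrist"); save(im,"cc_wrist.png")
s=r.snapshot("side"); save(cv2.resize(s[120:260,220:400],None,fx=4,fy=4),"cc_side.png")
```

```text
cmd [668.4 -22.4 215.4] [-90.   -0.   -1.8] meas [668.1 -22.  214.9] [-90.    0.1  -1.8] t 56.35 F [-2.3  4.1  2.2] gap 25.3 j [ -6.  21.  79.  -0.  80. -94.]
```

View pics/cc_side.png

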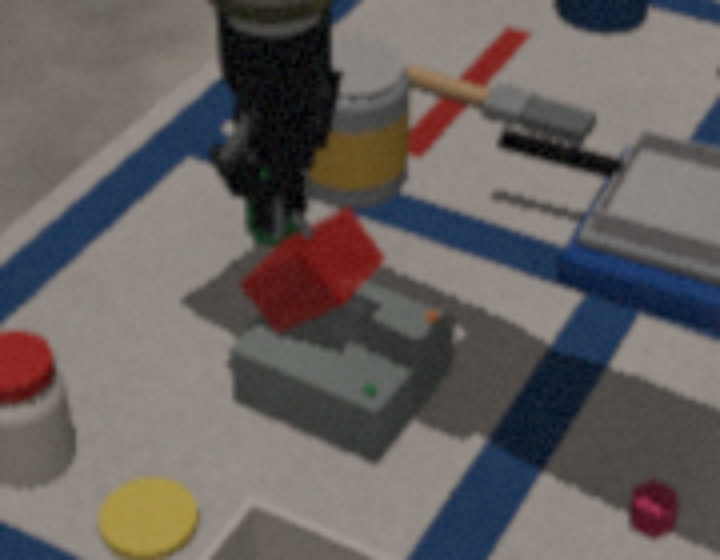

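View pics/cc_wrist.png

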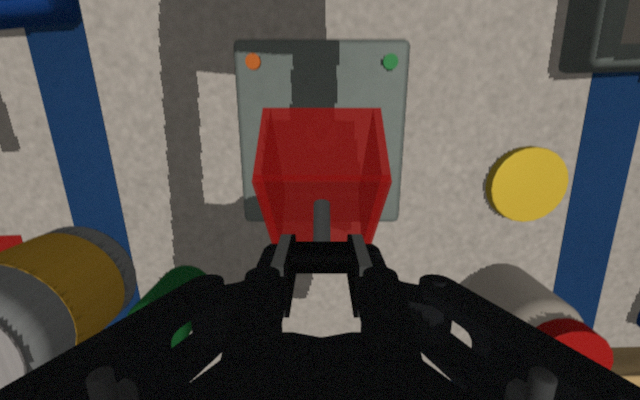

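{"fn": "arm_command", "kwargs": {"increments": [[0.0078, 0.0012, 0, 0, 0, 0], [0.0154, 0.003, 0, 0, 0, 0], [0.0229, 0.0055, 0, 0, 0, 0], [0.0301, 0.0085, 0, 0, 0, 0], [0.0371, 0.0121, 0, 0, 0, 0], [0.0437, 0.0162, 0, 0, 0, 0], [0.05, 0.0209, 0, 0, 0, 0], [0.056, 0.026, 0, 0, 0, 0], [0.0615, 0.0316, 0, 0, 0, 0], [0.0615, 0.0316, 0, 0, 0, 0]]}}

```text
time: 57.7
tool_pos: [730.9, -24.0, 184.3]
tcp_rot: [-90.0, -0.2, -1.8]
ft_force: [2.8, 4.5, 3.5]
finger_gap: 24.9
```

Run:
```python
from h import *
applied([0.0615,0.0316,0,0,0,0])
im=r.snapshot("wrist"); save(im,"dd_wrist.png")
s=r.snapshot("side"); save(cv2.resize(s[120:260,220:400],None,fx=4,fy=4),"dd_side.png")
```

```text
cmd [729.8 -24.3 183.8] [-90.   -0.   -1.8] meas [730.9 -24.  184.3] [-90.   -0.2  -1.8] t 57.7 F [2.8 4.5 3.5] gap 24.9 j [ -6.  32.  68.   0.  80. -94.]
```

View pics/dd_side.png

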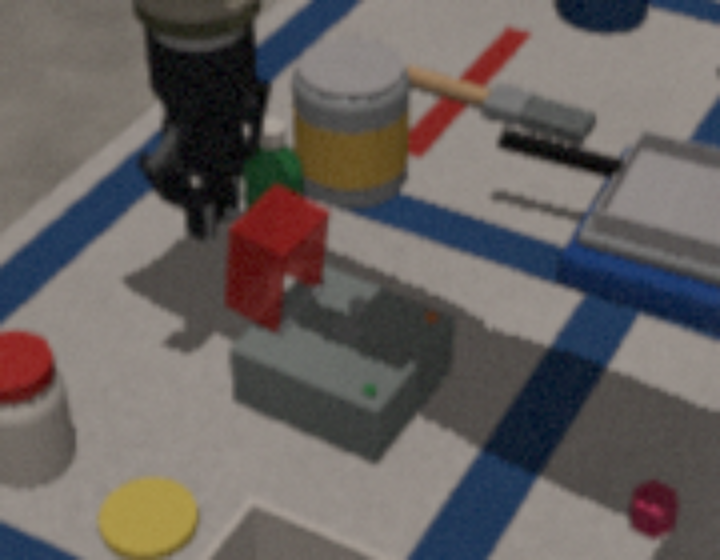

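View pics/dd_wrist.png

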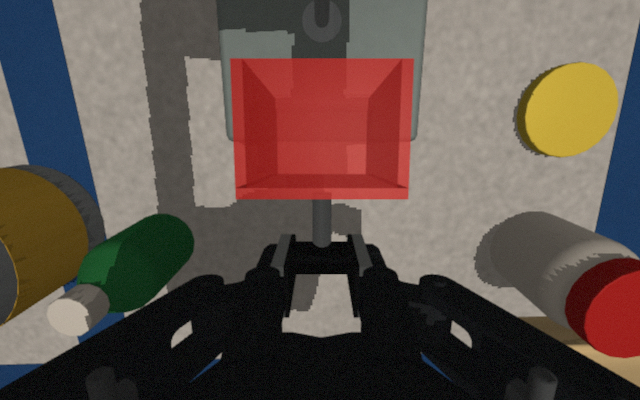

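{"fn": "arm_command", "kwargs": {"increments": [[0, 0, 0, 0, 0, 0], [0, 0, 0, 0, 0, 0], [0, 0, 0, 0, 0, 0], [0, 0, 0, 0, 0, 0], [0, 0, 0, 0, 0, 0], [0, -0.02, 0, 0, 0, 0], [0, -0.04, 0, 0, 0, 0], [0, -0.06, 0, 0, 0, 0], [0, -0.08, 0, 0, 0, 0], [0, -0.09, 0, 0, 0, 0]], "jaw": 0}}

```text
time: 59.05
tool_pos: [730.5, -24.3, 276.7]
tcp_rot: [-90.0, -0.2, -1.8]
ft_force: [0.1, -0.4, 0.8]
finger_gap: 43.0
```

Run:
```python
from h import *
applied([0,-0.09,0,0,0,0])
plan([565,-19,275],down(-1.8))
plan([565,-19,200],down(-1.8))
```

```text
cmd [729.8 -24.3 273.8] [-90.   -0.   -1.8] meas [730.5 -24.3 276.7] [-90.   -0.2  -1.8] t 59.05 F [ 0.1 -0.4  0.8] gap 43.0 j [ -6.  29.  63.  -0.  89. -94.]
dist 164.9 row [-0.165, -0.001, 0.0, 0.0, -0.0, 0.0]
dist 180.7 row [-0.165, 0.074, 0.0, 0.0, -0.0, 0.0]
```

{"fn": "arm_command", "kwargs": {"increments": [[-0.05, 0, 0, 0, 0, 0], [-0.1, 0, 0, 0, 0, 0], [-0.15, 0, 0, 0, 0, 0], [-0.165, 0, 0, 0, 0, 0], [-0.165, 0.02, 0, 0, 0, 0], [-0.165, 0.04, 0, 0, 0, 0], [-0.165, 0.06, 0, 0, 0, 0], [-0.165, 0.074, 0, 0, 0, 0], [-0.165, 0.074, 0, 0, 0, 0], [-0.165, 0.074, 0, 0, 0, 0]], "jaw": 1}}

```text
time: 60.3
tool_pos: [565.4, -19.1, 200.3]
tcp_rot: [-90.0, -0.0, -1.8]
ft_force: [-0.0, -0.2, 0.2]
finger_gap: -0.2
```

Run:
```python
from h import *
applied([-0.165,0.074,0,0,0,0])
m=r.camera_model("wrist"); im=r.snapshot("wrist"); save(im,"ee_wrist.png")
L=r.spot_point("wrist","toggle_tip"); print(L[:1], onz("",L[0]["position"],89.5,m) if L else "")
print(proj("",[602.2,-20,89.5],m))
s=r.snapshot("side"); save(cv2.resize(s[120:260,220:400],None,fx=4,fy=4),"ee_side.png")
```

```text
cmd [564.9 -19.1 199.8] [-90.   -0.   -1.8] meas [565.4 -19.1 200.3] [-90.   -0.   -1.8] t 60.3 F [-0.  -0.2  0.2] gap -0.2 j [ -7.   6.  98.  -0.  76. -95.]
[] 
[321.95680992 278.30695038]
```

View pics/ee_wrist.png

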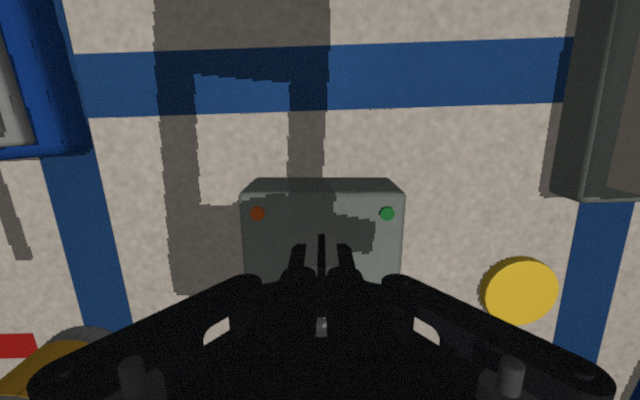

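View pics/ee_side.png

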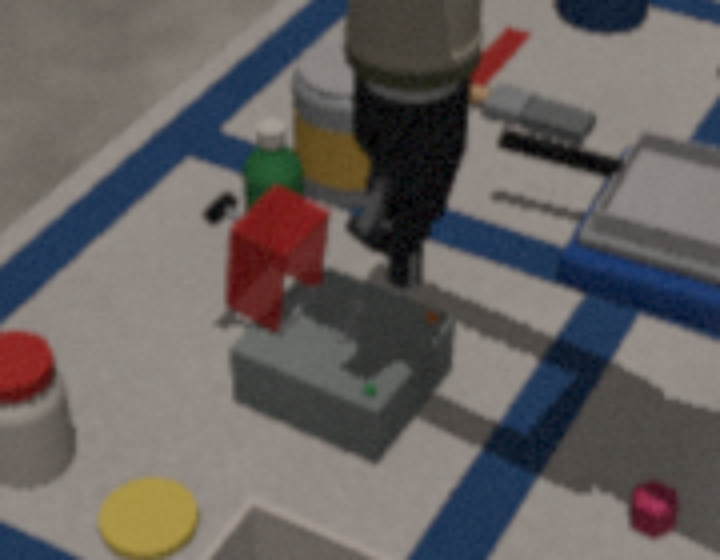

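{"fn": "arm_command", "kwargs": {"increments": [[0, 0.015, 0, 0, 0, 0], [0, 0.03, 0, 0, 0, 0], [0, 0.04, 0, 0, 0, 0], [0, 0.045, 0, 0, 0, 0], [0.005, 0.045, 0, 0, 0, 0], [0.011, 0.045, 0, 0, 0, 0], [0.017, 0.045, 0, 0, 0, 0], [0.022, 0.045, 0, 0, 0, 0], [0.026, 0.045, 0, 0, 0, 0], [0.028, 0.045, 0, 0, 0, 0]]}}

```text
time: 61.7
tool_pos: [593.1, -20.0, 154.8]
tcp_rot: [-90.0, 0.0, -1.8]
ft_force: [-2.3, 0.4, 1.0]
finger_gap: -0.3
```

{"fn": "arm_command", "kwargs": {"increments": [[0.003, 0, 0, 0, 0, 0], [0.006, 0, 0, 0, 0, 0], [0.009, 0, 0, 0, 0, 0], [0.012, 0, 0, 0, 0, 0], [0.014, 0, 0, 0, 0, 0], [0.016, 0, 0, 0, 0, 0], [0.017, 0, 0, 0, 0, 0], [0.017, 0, 0, 0, 0, 0], [0.017, 0, 0, 0, 0, 0], [0.017, 0, 0, 0, 0, 0]]}}

```text
time: 62.95
tool_pos: [609.3, -20.5, 154.4]
tcp_rot: [-90.0, 0.1, -1.8]
ft_force: [-4.9, 0.9, -0.4]
finger_gap: 0.3
```

Run:
```python
from h import *
applied([0.028,0.045,0,0,0,0])
applied([0.017,0,0,0,0,0])
m=r.camera_model("wrist"); im=r.snapshot("wrist"); save(im,"ff_wrist.png")
s=r.snapshot("side"); save(cv2.resize(s[160:250,260:380],None,fx=6,fy=6),"ff_side.png")
```

```text
cmd [592.9 -20.  154.8] [-90.   -0.   -1.8] meas [609.3 -20.5 154.4] [-90.    0.1  -1.8] t 62.95 F [-4.9  0.9 -0.4] gap 0.3 j [ -7.  16.  92.  -0.  72. -95.]
cmd [609.9 -20.5 154.8] [-90.   -0.   -1.8] meas [609.3 -20.5 154.4] [-90.    0.1  -1.8] t 62.95 F [-4.9  0.9 -0.4] gap 0.3 j [ -7.  16.  92.  -0.  72. -95.]
```

View pics/ff_side.png

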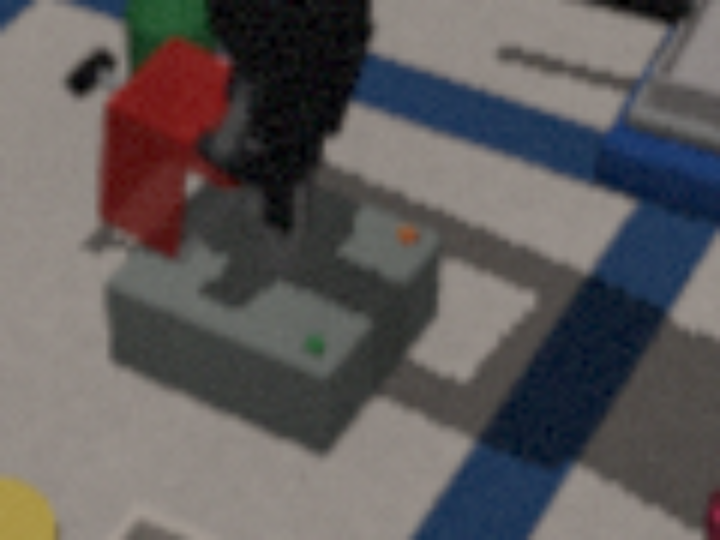

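View pics/ff_wrist.png

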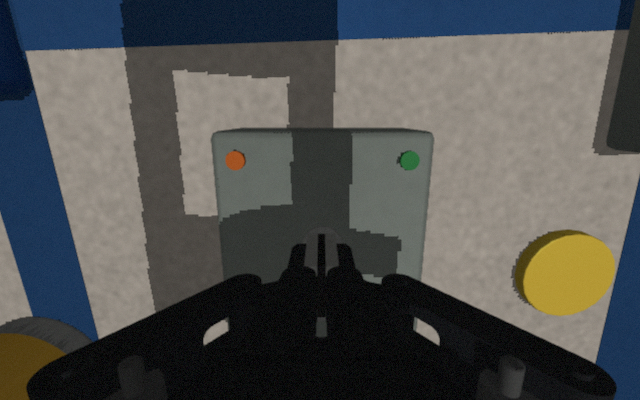

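{"fn": "arm_command", "kwargs": {"increments": [[0.001, 0, 0, 0, 0, 0], [0.002, 0, 0, 0, 0, 0], [0.002, 0, 0, 0, 0, 0], [0.002, 0, 0, 0, 0, 0], [0.002, 0, 0, 0, 0, 0], [0.002, 0, 0, 0, 0, 0], [0.002, 0, 0, 0, 0, 0], [0.002, 0, 0, 0, 0, 0], [0.002, 0, 0, 0, 0, 0], [0.002, 0, 0, 0, 0, 0]]}}

```text
time: 64.3
tool_pos: [609.9, -20.5, 154.2]
tcp_rot: [-90.0, 0.3, -1.8]
ft_force: [-14.1, -0.5, 6.8]
finger_gap: -0.2
```

Run:
```python
from h import *
applied([0.002,0,0,0,0,0])
plan([560,-18,156],down(-1.8)); plan([540,-18,270],down(-1.8))
```

```text
cmd [611.9 -20.6 154.8] [-90.   -0.   -1.8] meas [609.9 -20.5 154.2] [-90.    0.3  -1.8] t 64.3 F [-14.1  -0.5   6.8] gap -0.2 j [ -7.  16.  92.  -0.  73. -95.]
dist 52.0 row [-0.052, -0.001, 0.001, 0.0, -0.0, 0.0]
dist 135.8 row [-0.072, -0.115, 0.0, 0.0, -0.0, 0.0]
```

{"fn": "arm_command", "kwargs": {"increments": [[-0.01, 0, 0, 0, 0, 0], [-0.03, 0, 0, 0, 0, 0], [-0.045, -0.01, 0, 0, 0, 0], [-0.05, -0.05, 0, 0, 0, 0], [-0.05, -0.1, 0, 0, 0, 0], [-0.04, -0.13, 0, 0, 0, 0], [0, -0.135, 0, 0, 0, 0], [0.05, -0.135, 0, 0, 0, 0], [0.05, -0.135, 0, 0, 0, 0], [0.05, -0.135, 0, 0, 0, 0]]}}

```text
time: 65.55
tool_pos: [661.8, -22.1, 289.5]
tcp_rot: [-90.0, -0.0, -1.8]
ft_force: [-1.1, -0.1, 0.1]
finger_gap: 0.3
```

Run:
```python
from h import *
applied([0.05,-0.135,0,0,0,0])
m=r.camera_model("wrist"); im=r.snapshot("wrist"); save(im,"gg_wrist.png")
for t in("toggle_tip","cover_bar"):
    L=r.spot_point("wrist",t); print(t,[(q["position"],q["conf"]) for q in L[:2]])
b=np.radians(-1.8);u=np.array([np.cos(b),np.sin(b),0]);H=np.array([656.7,-21.7,62])
print("off",proj("",H-54.5*u+[0,0,27.5],m),"on",proj("",H-29.5*u+[0,0,27.5],m),"pivot",proj("",H-42*u+[0,0,-2],m))
a0=np.arctan2(76,-62)
for th in (1.4,1.5,1.6,1.7): print(th,proj("",H+98.08*(np.cos(a0-th)*u+np.array([0,0,np.sin(a0-th)])),m))
```

```text
cmd [661.9 -22.1 289.8] [-90.   -0.   -1.8] meas [661.8 -22.1 289.5] [-90.   -0.   -1.8] t 65.55 F [-1.1 -0.1  0.1] gap 0.3 j [ -6.  17.  75.  -0.  87. -95.]
toggle_tip [([323.0, 149.2], 0.56)]
cover_bar []
off [321.54927435 123.42928347] on [321.56437925 152.9190359 ] pivot [321.4948986  136.24954055]
1.4 [321.74161744 276.57047895]
1.5 [321.72362299 280.1294301 ]
1.6 [321.70450856 282.31338648]
1.7 [321.68465136 283.22406421]
```

View pics/gg_wrist.png

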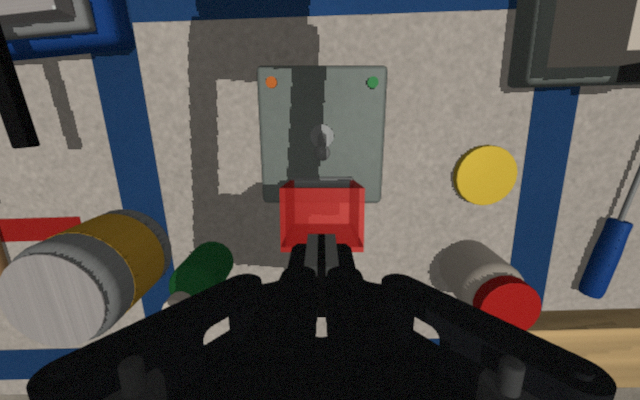

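Run:
```python
from h import *
plan([729.8,-24.3,274],down(-1.8));plan([729.8,-24.3,184],down(-1.8))
```

```text
dist 69.8 row [0.068, 0.016, 0.0, 0.0, -0.0, 0.0]
dist 125.8 row [0.068, 0.106, 0.0, 0.0, -0.0, 0.0]
```

{"fn": "arm_command", "kwargs": {"increments": [[0.068, 0, 0, 0, 0, 0], [0.068, 0, 0, 0, 0, 0], [0.068, 0.016, 0, 0, 0, 0], [0.068, 0.035, 0, 0, 0, 0], [0.068, 0.055, 0, 0, 0, 0], [0.068, 0.075, 0, 0, 0, 0], [0.068, 0.09, 0, 0, 0, 0], [0.068, 0.1, 0, 0, 0, 0], [0.068, 0.106, 0, 0, 0, 0], [0.068, 0.106, 0, 0, 0, 0]], "jaw": -0.1}}

```text
time: 66.95
tool_pos: [729.8, -24.3, 183.6]
tcp_rot: [-90.0, 0.0, -1.8]
ft_force: [-0.1, 0.4, 0.4]
finger_gap: 46.9
```

Run:
```python
from h import *
applied([0.068,0.106,0,0,0,0])
im=r.snapshot("wrist"); save(im,"hh_wrist.png")
```

```text
cmd [729.8 -24.3 183.8] [-90.   -0.   -1.8] meas [729.8 -24.3 183.6] [-90.    0.   -1.8] t 66.95 F [-0.1  0.4  0.4] gap 46.9 j [ -6.  32.  68.  -0.  80. -94.]
```

View pics/hh_wrist.png

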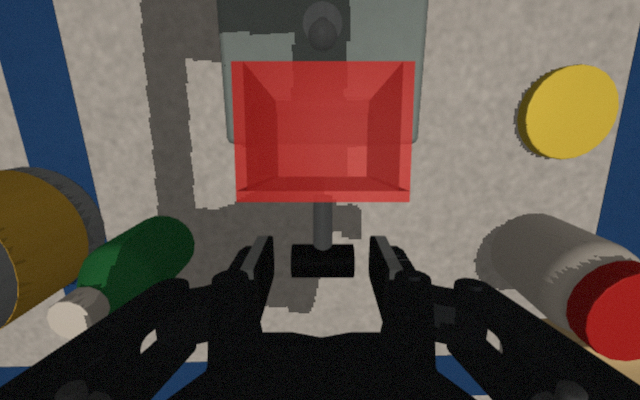

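{"fn": "arm_command", "kwargs": {"increments": [[0, 0, 0, 0, 0, 0], [0, 0, 0, 0, 0, 0], [0, 0, 0, 0, 0, 0], [0, 0, 0, 0, 0, 0], [0, 0, 0, 0, 0, 0], [0, 0, 0, 0, 0, 0], [0, 0, 0, 0, 0, 0], [0, 0, 0, 0, 0, 0], [0, 0, 0, 0, 0, 0], [0, 0, 0, 0, 0, 0]], "jaw": 1, "force": 25}}

```text
time: 68.25
tool_pos: [730.5, -24.0, 184.7]
tcp_rot: [-90.0, -0.1, -1.8]
ft_force: [3.4, 4.0, 4.4]
finger_gap: 25.3
```

{"fn": "arm_command", "kwargs": {"increments": [[-0.0055, -0.0056, 0, 0, 0, 0], [-0.0115, -0.0107, 0, 0, 0, 0], [-0.0178, -0.0154, 0, 0, 0, 0], [-0.0244, -0.0195, 0, 0, 0, 0], [-0.0314, -0.0231, 0, 0, 0, 0], [-0.0386, -0.0261, 0, 0, 0, 0], [-0.0461, -0.0286, 0, 0, 0, 0], [-0.0537, -0.0304, 0, 0, 0, 0], [-0.0615, -0.0316, 0, 0, 0, 0], [-0.0693, -0.0322, 0, 0, 0, 0]]}}

```text
time: 69.5
tool_pos: [659.6, -21.8, 214.8]
tcp_rot: [-90.0, 0.1, -1.8]
ft_force: [3.0, 4.3, -4.9]
finger_gap: 25.5
```

Run:
```python
from h import *
applied([-0.0693,-0.0322,0,0,0,0])
im=r.snapshot("wrist"); save(im,"ii_wrist.png")
```

```text
cmd [660.6 -22.1 216. ] [-90.   -0.   -1.8] meas [659.6 -21.8 214.8] [-90.    0.1  -1.8] t 69.5 F [ 3.   4.3 -4.9] gap 25.5 j [ -6.  20.  80.   0.  80. -95.]
```

View pics/ii_wrist.png

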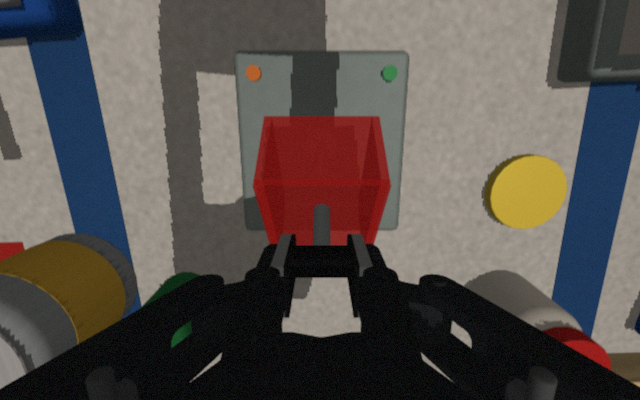

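{"fn": "arm_command", "kwargs": {"increments": [[-0.0078, 0, 0, 0, 0, 0], [-0.0157, 0.0007, 0, 0, 0, 0], [-0.0234, 0.002, 0, 0, 0, 0], [-0.031, 0.0039, 0, 0, 0, 0], [-0.0384, 0.0064, 0, 0, 0, 0], [-0.0457, 0.0094, 0, 0, 0, 0], [-0.0526, 0.0131, 0, 0, 0, 0], [-0.0592, 0.0173, 0, 0, 0, 0], [-0.0655, 0.022, 0, 0, 0, 0], [-0.067, 0.024, 0, 0, 0, 0]]}}

```text
time: 70.8
tool_pos: [594.2, -19.7, 193.7]
tcp_rot: [-90.0, -0.2, -1.8]
ft_force: [0.6, 6.1, 14.7]
finger_gap: 25.6
```

{"fn": "arm_command", "kwargs": {"increments": [[0, 0, 0, 0, 0, 0], [0, 0, 0, 0, 0, 0], [0, 0, 0, 0, 0, 0], [0, 0, 0, 0, 0, 0], [0, 0, 0, 0, 0, 0], [0, 0, 0, 0, 0, 0], [0, 0, 0, 0, 0, 0], [0, 0, 0, 0, 0, 0], [0, 0, 0, 0, 0, 0], [0, 0, 0, 0, 0, 0]]}}

```text
time: 72.05
tool_pos: [594.3, -19.7, 193.8]
tcp_rot: [-90.0, -0.1, -1.8]
ft_force: [-0.5, 6.4, 8.3]
finger_gap: 25.5
```

Run:
```python
from h import *
applied([-0.067,0.024,0,0,0,0])
im=r.snapshot("wrist"); save(im,"jj_wrist.png")
s=r.snapshot("side"); save(cv2.resize(s[160:250,260:380],None,fx=6,fy=6),"jj_side.png")
```

```text
cmd [593.6 -20.  192. ] [-90.   -0.   -1.8] meas [594.3 -19.7 193.8] [-90.   -0.1  -1.8] t 72.05 F [-0.5  6.4  8.3] gap 25.5 j [ -7.  11.  93.   0.  76. -95.]
```

View pics/jj_side.png

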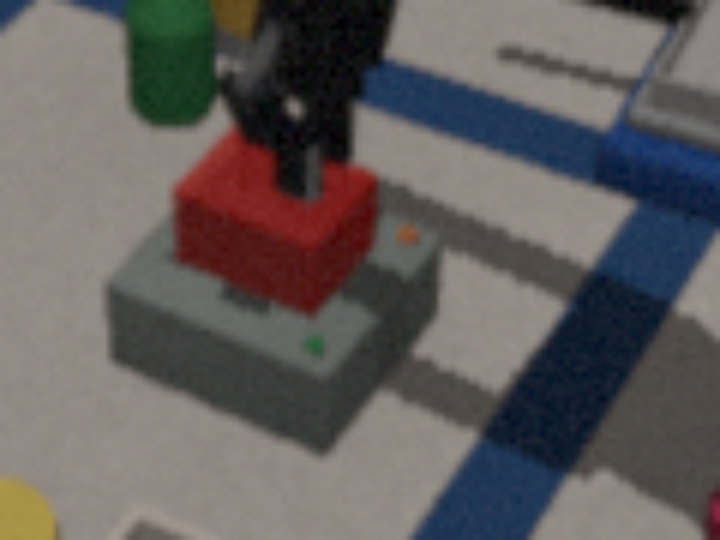

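{"fn": "arm_command", "kwargs": {"increments": [[0, 0, 0, 0, 0, 0], [0, 0, 0, 0, 0, 0], [0, 0, 0, 0, 0, 0], [0, 0, 0, 0, 0, 0], [0, 0, 0, 0, 0, 0], [0, -0.01, 0, 0, 0, 0], [0, -0.03, 0, 0, 0, 0], [0, -0.06, 0, 0, 0, 0], [0.03, -0.09, 0, 0, 0, 0], [0.06, -0.1, 0, 0, 0, 0]], "jaw": -0.1}}

```text
time: 73.4
tool_pos: [655.5, -22.0, 297.6]
tcp_rot: [-90.1, -0.4, -1.8]
ft_force: [0.1, -0.4, 0.2]
finger_gap: 47.0
```

{"fn": "arm_command", "kwargs": {"increments": [[0, 0, 0, 0, 0, 0], [0, 0, 0, 0, 0, 0], [0, 0, 0, 0, 0, 0], [0, 0, 0, 0, 0, 0], [0, 0, 0, 0, 0, 0], [0, 0, 0, 0, 0, 0], [0, 0, 0, 0, 0, 0], [0, 0, 0, 0, 0, 0], [0, 0, 0, 0, 0, 0], [0, 0, 0, 0, 0, 0]]}}

```text
time: 74.65
tool_pos: [653.6, -21.9, 292.0]
tcp_rot: [-90.0, -0.0, -1.8]
ft_force: [-0.1, -0.3, 0.2]
finger_gap: 47.0
```

Run:
```python
from h import *
applied([0.06,-0.1,0,0,0,0])
m=r.camera_model("wrist"); im=r.snapshot("wrist"); save(im,"kk_wrist.png")
L=r.spot_point("wrist","cover_bar"); print([(q["position"],q["conf"]) for q in L[:2]])
b=np.radians(-1.8);u=np.array([np.cos(b),np.sin(b),0]);H=np.array([656.7,-21.7,62]);a0=np.arctan2(76,-62)
for th in (0,.08,.2): print(th,proj("",H+98.08*(np.cos(a0-th)*u+np.array([0,0,np.sin(a0-th)])),m))
s=r.snapshot("side"); save(s,"kk_side.png")
print([(c,hexfit(s,r.camera_model("side"),c,uv,z0=47,rad=15)) for c,uv in(("amber",(306,325)),("green",(312,307)),("crimson",(323,297)))])
L=r.spot_point("side","tray_pan"); print(L[:1], onz("side",L[0]["position"],53) if L else 0)
```

```text
cmd [653.6 -21.9 292. ] [-90.   -0.   -1.8] meas [653.6 -21.9 292. ] [-90.   -0.   -1.8] t 74.65 F [-0.1 -0.3  0.2] gap 47.0 j [ -6.  16.  77.  -0.  87. -95.]
[([320.7, 127.6], 0.61)]
0 [321.70108812 125.81279115]
0.08 [321.72155432 135.23170832]
0.2 [321.75005135 150.66323657]
[('amber', (np.float64(420.1), np.float64(325.8), np.float64(26.2), np.float64(0.305))), ('green', (np.float64(429.6), np.float64(276.7), np.float64(12.9), np.float64(0.439))), ('crimson', (np.float64(419.6), np.float64(242.1), np.float64(12.7), np.float64(0.316)))]
[{'position': [390.7, 172.1], 'conf': 0.98}] [ 444.10274258 -297.89023003   53.        ]
```

View pics/kk_wrist.png

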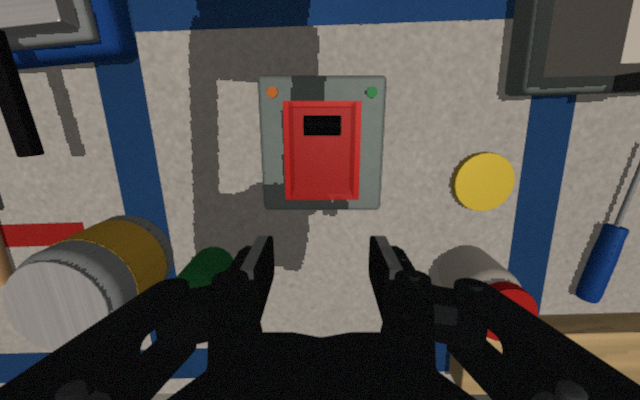

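View pics/kk_side.png

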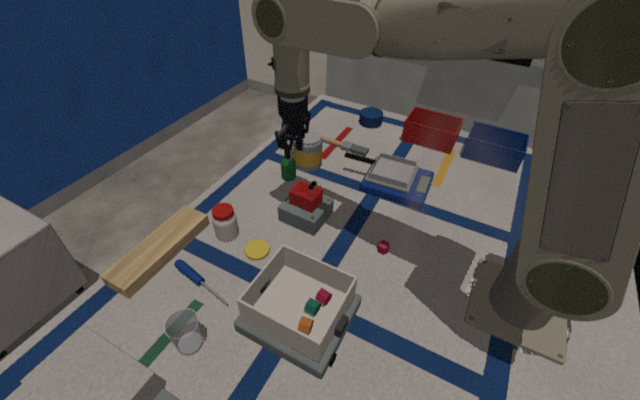

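Run:
```python
from h import *
print(r.sense()["time"], r.hand_in())
```

```text
the job is handed in; nothing more can be done
74.85 None
```

I handed the job in at 74.9 s of the 208 s allowed. My last checks showed every step done, but the hand-in reports no verdict.

**What I did**
- **Pucks:** I gripped the amber, green and far crimson pucks across their flats and set them on the tray. The blue puck was absent. I left the second crimson one, nearer the robot, where it was. The green puck was knocked aside on the tray while I fetched the crimson one, but it stayed on the tray.
- **Tray:** I carried it by its handle, tipped it to 40° over the tub until all three pucks had slid out, and set it back on the scale.
- **Cover and toggle:** I swung the cover up to about 1.5 rad, pushed the toggle to its rear stop (14 N), then swung the cover shut.

**Last checks**
- **Pucks:** All three show inside the tub below the rim.
- **Tray:** It looks level and centred, about 3 mm off by the wrist camera. The fixed side camera puts it about 10 mm off. Both are within the 30 mm allowed.
- **Toggle:** It appeared at its "on" position before I shut the cover; I did not see it afterwards.
- **Cover:** The bar is within about 2 px of its shut position, where 0.08 rad would show as about 9 px.
- **Robot and bystanders:** The arm is clear, the force reads about zero, and no bystander looks shifted in the side view.

**What disagreed**
- The fixed cameras differ from the wrist camera, and from each other, by up to about 10 mm. I used the wrist camera's measurements for the scale and control box. The tub I placed midway between the two fixed views.
- The puck outline fits inside the tub were poor, so I confirmed those three by looking at the picture.

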